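# Issue the two oldest battery packs and restock the flow lane

### The arm

A 6-joint arm with a two-finger parallel gripper is mounted at the origin on the work surface. World frame = base frame: x ahead of the robot, y to its left, z up, the work surface at z = 0. Lengths are in m, angles in rad, forces in N, time in s.
With the tool pointing down it reaches from about 0.3 to 0.85 m from the base axis. Payload 5.4 kg.
Tool frame: the origin (TCP) lies midway between the tips of the shut fingers; the grasp point (between the pads) lies 19 mm behind it; y points along the fingers, x is the direction in which the jaws open and shut, and the axes are right-handed (so a half turn about y gives the same grasp; the last joint's range is limited). The gripper opens to 85 mm and grips with 20 to 120 N. Pads are 22 mm wide; open, the fingers measure 114 mm over their backs; the gripper's body (76 mm by 85 mm) begins 54 mm behind the grasp point. The pads swing forward as they close: fully open they stand 13 mm farther back than shut.
Start: joints at [0.905, 0.158, 1.597, -0, 1.386, -0.21], TCP at [0.253, 0.516, 0.231] pointing down, gripper open.
Joint ranges: [-2.91, 2.91], [-0.94, 2.29], [0.18, 2.7], [-1.29, 4.43], [0.17, 2.64], [-3, 3]. Speed limits (rad/s): [2.57, 2.57, 3.14, 3.14, 3.14, 3.14].

### API

Orientations are given as a unit quaternion [x, y, z, w].
In Python, from station import sense, capture, get_calibration, job, regions_of, pinpoint gives the robot as it stands. The module is installed in compiled form; this text tells all that it offers.
- The arm moves only by the tool step_arm, never from a script. Its argument "series" is a list of rows, each an object of numbers: "dx", "dy", "dz": the shift along the world's x, y, z in mm; "ax", "ay", "az": the turn, a rotation vector about the world's x, y, z in rad; "claw": the opening, from 0 (shut) to 1 (fully open). A call has 1 to 12 rows; each row shifts and turns the commanded pose from where the row before left it; what a row does not reach is not made up. A row lasts 1/12 s, in which the tool goes at most 41.7 mm and 7.16 degrees, less where a joint would pass 70% of its speed; a pose out of reach is approached as far as the arm can. A call is refused whole if a number of a shift passes 41.7 or a number of a turn 0.125, either way. A call with a gripper value outside its range is refused whole. The fingers move at their own pace and stop on an object; the grip force is fixed at half the most. Time passes only in rows, so rows that do not move let the fingers close. It gives the time, the measured TCP pose, the force and the opening at its end, in the units of the state.
- sense(): the state, without advancing time (a new reading comes with each control period).
- capture(name): name is "scene" or "top" or "wrist"; returns the picture (400x640x3 uint8, blue, green, red); there is no depth.
- get_calibration(name): a dict with "fovy" (degrees; the focal length in pixels is half the picture's height over the tangent of half this angle, whatever the lens; pixels are square), "cx", "cy" (the principal point, pixels), "R" (3x3) and "t" (3): a world point X has camera coordinates R X + t; the wrist camera has in their place "mount" (4x4, takes a point from camera to tool coordinates, whose origin is the TCP and whose axes are the tool frame's). Camera axes: x right, y down, z forward; pixel columns grow to the right and rows downward; lengths in m; the calibration is good to about 2 mm. A picture is of the moment at which its call begins: read the wrist's pose just before it. get_calibration takes no time and is no camera call.
- job.job_done(): hands the job in, once; it reports no verdict.
Trained networks look in the newest picture that a camera, given by its name, has taken for a name from the list of things; names that differ only in an ending like _2 or _b are one class to them, and where a whole thing is asked for, a point or a joint stands for the part that bears it (a point fixed in the world has none). Each returns a list of dicts, best first, with "p" (0 to 1); they miss things now and then, are a little off and sometimes report something else, mostly with a low value. They report only what shows in the picture. A call takes as long as a camera call.
- regions_of(query, camera): "region" (400x640 bool, what is visible of it).
- pinpoint(query, camera): "location" ([x, y, z] in m, in the coordinates of the camera as it stood for that picture, good to about 4 mm: a listed point, or the origin of a listed thing).
The state is a dict: "time": time; "q": joint angles; "joint_vel": joint speeds; "joint_efforts": joint torques, N m; "eef_pos": TCP position; "tool_rot": TCP orientation; "force": force on the tool from outside, world axes, zero at the start; "torque": the same for the moment, N m; "width": finger opening in m.
Only numpy, scipy, OpenCV 4.12 (cv2) and the standard library are available. Lean on these libraries where they do the work, as an engineer would, in place of code of your own. Each camera call takes 0.05 s, during which the arm holds its last target. There are 200 camera calls.

### The job

A UPS needs a pair of spare battery packs: take the two oldest from the front of the sloped lane, oldest first, and load-test each one alone - stand it flat in the tester's bay, let go, hold the test button fully down for a good 3 seconds without a break and let it up, then stand the pack upright in the issue tray before fetching the next. Load every newly delivered pack from the desk mat into the rear of the lane, lengthwise and upright, so that it queues behind the stock that is left. Do not shift the mug, the power adapter or the screwdriver that lie around the job.

Things in the scene. Friction and masses are not known exactly. Their poses are not given: they have to be found in the camera images.
- stock_1_mid (a point): the oldest pack, at the low front end against the stop, in the sloped lane at the start: moulded grey battery pack, 97 mm long (its x), 43 mm wide (its y), 52 mm high (its z), about 0.55 kg, with a pale blank label band round the sides and copper contacts on the underside at both ends, so it works either way round; the point is its centre, half-way up (26 mm above the underside); its x points up the lane
- stock_2_mid (a point): the second oldest pack, just behind stock_1 in the sloped lane at the start: moulded grey battery pack, 97 mm long (its x), 43 mm wide (its y), 52 mm high (its z), about 0.55 kg, with a pale blank label band round the sides and copper contacts on the underside at both ends, so it works either way round; the point is its centre, half-way up (26 mm above the underside); its x points up the lane
- stock_3_mid (a point): the youngest of the three packs, behind stock_2 in the sloped lane at the start: moulded grey battery pack, 97 mm long (its x), 43 mm wide (its y), 52 mm high (its z), about 0.55 kg, with a pale blank label band round the sides and copper contacts on the underside at both ends, so it works either way round; the point is its centre, half-way up (26 mm above the underside); its x points up the lane
- new_1_mid (a point): a newly delivered pack standing upright on the flat desk mat between the robot and the lane (one to three of new_1..new_3 are present; absent ones read None): moulded grey battery pack, 97 mm long (its x), 43 mm wide (its y), 52 mm high (its z), about 0.55 kg, with a pale blank label band round the sides and copper contacts on the underside at both ends, so it works either way round; the point is its centre, half-way up (26 mm above the underside)
- new_2_mid (a point): a newly delivered pack standing upright on the flat desk mat between the robot and the lane (one to three of new_1..new_3 are present; absent ones read None): moulded grey battery pack, 97 mm long (its x), 43 mm wide (its y), 52 mm high (its z), about 0.55 kg, with a pale blank label band round the sides and copper contacts on the underside at both ends, so it works either way round; the point is its centre, half-way up (26 mm above the underside)
- new_3_mid (a point): a newly delivered pack standing upright on the flat desk mat between the robot and the lane (one to three of new_1..new_3 are present; absent ones read None): moulded grey battery pack, 97 mm long (its x), 43 mm wide (its y), 52 mm high (its z), about 0.55 kg, with a pale blank label band round the sides and copper contacts on the underside at both ends, so it works either way round; the point is its centre, half-way up (26 mm above the underside)
- lane: gravity flow lane fixed on the desk: aluminium channel with grey rollers, sloping down 7 degrees to a stop plate at its front end. Origin: on the centre line, in the plane of the roller tops, at the stop's inner face; x runs up the slope to the rear, y across, z square to the rollers. 54 mm wide inside; side guides 12 mm, stop 24 mm above the roller tops
- lane_front (a point): where the centre of the front pack rests: 48.5 mm up the lane from the stop, 26 mm above the roller tops. Rollers turn freely: packs lie lengthwise one behind the other, roll down by themselves within 2 s and queue up touching, 97 mm apart
- lane_rear (a point): the open rear (upper) end of the lane, on the centre line in the plane of the roller tops, 430 mm from the stop; the lane has room for four packs
- tester: battery load tester: fixed grey box 150 mm (x) by 190 mm (y), flat top deck 60 mm above the desk; origin on the desk under its centre, z up. On the deck an open bay with copper contacts is centred 42 mm to the -y side and the round test button 54 mm to the +y side, with a small blank display by it. Stands left or right of the robot
- tester_bay (a point): centre of the bay's floor on the tester's deck: 109 mm (x) by 55 mm (y) inside a black lip 8 mm high, 4 mm thick; its length runs along this point's x. A pack in the bay stands flat on this floor with its length along the bay, its centre 26 mm above this point
- test_button_top (a point): centre of the top of the test button's round grey cap, 32 mm across; it is pressed straight down
- test_button (a joint): travel of the test button in m: 0 = out, 0.006 = fully down; sprung, about 5 N to bottom it, comes back when let go
- issue_tray: shallow open grey plastic tray fixed on the desk, 150 mm (x) by 210 mm (y), walls 32 mm high and 4 mm thick, floor 4 mm; origin on the desk under its centre. Two packs fit side by side, lengths along x, centres 48 mm to either side of the middle (y). May stand left or right of the robot, opposite the tester
- screwdriver: screwdriver, loose on the desk, not part of the job; origin at its underside (handle end to tip along x)
- power_brick: black power adapter, 110 x 50 x 32 mm, loose on the desk, not part of the job; origin at its underside
- mug: white mug, 80 mm across, 90 mm high, loose on the desk, not part of the job; origin at its underside

How it is judged:
By the outcome, as a careful person would: the job done as asked, in the order asked, and still so for the second after the job is handed in, with the robot touching nothing.
Of new_1, new_2, new_3 only 1 to 3 are there at a start; the rules pass over those that are not, and their reading is None.
At some moment in a run one of new_1, new_2, new_3 may be knocked a few centimetres aside while the robot is not near it.
It also fails if it takes over 210 s, if anything falls off the work surface, if the arm or the gripper's body presses on something with over 40 N, if the wrist force passes 120 N, or if a joint passes its speed limit or range.

## Working session

There is one attempt and no reset: what is moved stays moved. The work goes in short steps, Python scripts to look and compute and a tool call to move; the robot and the scene stay as the last step left them, time stands still between calls to the robot, and variables do not carry over. Pictures are saved under pics/ and viewed, about 12 in all and at most 16, crops included, and the job is handed in when it is done.

Besides the shell and the picture viewer there is one more tool, called as name(argument=value, ...) on one line, values as JSON. step_arm: Moves the arm, as the interface text tells. Its arguments: {"type":"object","properties":{"series":{"type":"array","items":{"type":"object","properties":{"dx":{"type":"number"},"dy":{"type":"number"},"dz":{"type":"number"},"ax":{"type":"number"},"ay":{"type":"number"},"az":{"type":"number"},"claw":{"type":"number"}}}}},"required":["series"]}

```bash
mkdir -p pics; cat > h.py <<'E'
import numpy as np, cv2
from scipy.spatial.transform import Rotation as R
from station import sense, capture, get_calibration, job, regions_of, pinpoint
def world(p,cam,s=None):
    c=get_calibration(cam)
    if cam=='wrist':
        s=s or sense(); q=(np.array(c['mount'])@np.r_[p,1])[:3]
        return R.from_quat(s['tool_rot']).apply(q)+s['eef_pos']
    return np.array(c['R']).T@(np.array(p)-c['t'])
def find(q,cam,n=4):
    return [(round(d['p'],2),np.round(world(d['location'],cam),4).tolist()) for d in pinpoint(q,cam)[:n]]
def ray(uv,cam,z):
    c=get_calibration(cam);f=200/np.tan(np.radians(c['fovy'])/2)
    d=np.array([(uv[0]-c['cx'])/f,(uv[1]-c['cy'])/f,1.])
    if cam=='wrist':
        s=sense();M=np.array(c['mount']);r=R.from_quat(s['tool_rot'])
        o=r.apply(M[:3,3])+s['eef_pos'];d=r.apply(M[:3,:3]@d)
    else:
        Rm=np.array(c['R']);o=-Rm.T@c['t'];d=Rm.T@d
    return o+d*(z-o[2])/d[2]
E
cat > a.py <<'E'
from h import *
a=capture('scene');b=capture('top')
cv2.imwrite('pics/s0.png',a);cv2.imwrite('pics/t0.png',b)
for cam in ['top','scene']:
    for q in ['stock_1_mid','new_1_mid','lane','lane_front','lane_rear','tester','tester_bay','test_button_top','issue_tray','mug','power_brick','screwdriver']:
        print(cam,q,find(q,cam,6))
s=sense();print({k:np.round(v,3).tolist() for k,v in s.items()})
E
python3 a.py
```

```text
top stock_1_mid [(0.7, [0.6113, -0.1212, 0.0796])]
top new_1_mid []
top lane [(0.93, [0.6073, -0.1708, 0.0495]), (0.37, [0.46, 0.3815, 0.0823])]
top lane_front [(0.79, [0.6144, -0.122, 0.0824]), (0.3, [0.4475, 0.3287, -0.0061])]
top lane_rear [(0.64, [0.7362, 0.1092, -0.0036]), (0.61, [0.4468, 0.3243, -0.0038]), (0.58, [0.6358, 0.2606, 0.1047]), (0.37, [0.6832, -0.3728, 0.0022])]
top tester [(0.9, [0.4478, 0.3269, -0.0066])]
top tester_bay [(0.64, [0.449, 0.2869, 0.0581]), (0.52, [0.7335, 0.1077, -0.0036])]
top test_button_top [(0.43, [0.4573, 0.3841, 0.0865])]
top issue_tray [(0.78, [0.4632, -0.3274, 0.0033])]
top mug [(0.84, [0.68, 0.3703, -0.0019])]
top power_brick []
top screwdriver [(0.69, [0.7374, 0.1071, -0.0043]), (0.64, [0.4464, 0.3271, -0.004])]
scene stock_1_mid [(0.79, [0.6133, -0.1265, 0.083])]
scene new_1_mid [(0.24, [0.6375, 0.2566, 0.1005])]
scene lane [(0.95, [0.6066, -0.1662, 0.0479])]
scene lane_front [(0.82, [0.6117, -0.1204, 0.0794]), (0.22, [0.6236, 0.071, 0.1038])]
scene lane_rear [(0.8, [0.6364, 0.26, 0.0998])]
scene tester [(0.89, [0.4457, 0.3317, 0.0034]), (0.67, [0.6166, -0.0254, 0.0948])]
scene tester_bay [(0.76, [0.451, 0.2862, 0.0587]), (0.68, [0.6226, 0.0712, 0.1063])]
scene test_button_top [(0.46, [0.4576, 0.3815, 0.0868])]
scene issue_tray [(0.66, [0.4597, -0.3297, 0.0008])]
scene mug [(0.85, [0.6803, 0.3655, -0.0018]), (0.54, [0.607, -0.1622, 0.0473])]
scene power_brick [(0.82, [0.6869, -0.3755, -0.0011]), (0.21, [0.7348, 0.1109, -0.0012])]
scene screwdriver [(0.57, [0.7375, 0.113, -0.0007])]
{'time': 1.3, 'q': [0.905, 0.158, 1.597, -0.0, 1.386, -0.21], 'joint_vel': [-0.0, 0.002, 0.001, -0.001, -0.002, 0.0], 'joint_efforts': [0.0, -39.601, -33.17, -0.0, 0.001, 0.0], 'eef_pos': [0.253, 0.516, 0.231], 'tool_rot': [0.6, 0.374, -0.374, -0.6], 'force': [-0.261, 0.136, 0.625], 'torque': [0.016, -0.022, 0.013], 'width': 0.085}
```

View pics/s0.png

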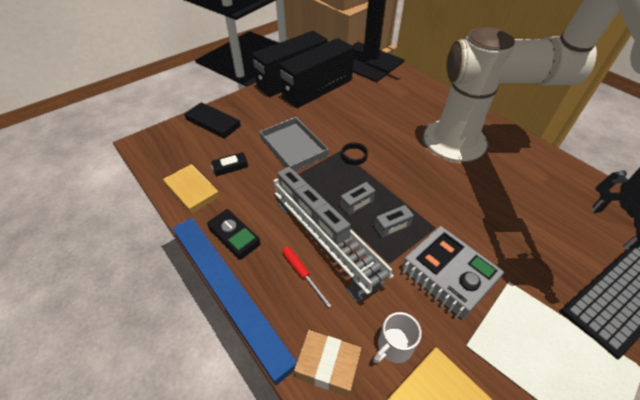

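View pics/t0.png

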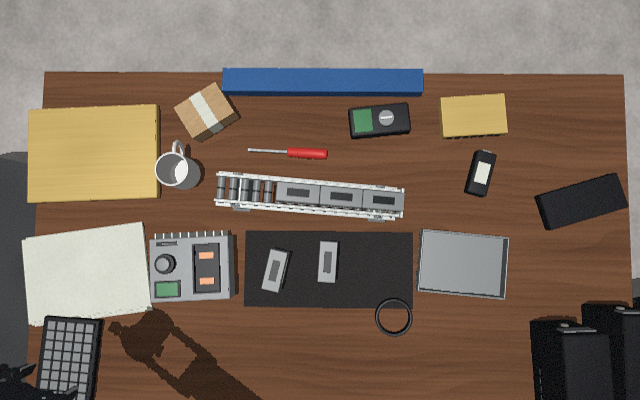

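```bash
python3 - <<'E'
from h import *
s=sense();r=R.from_quat(s['tool_rot']);print(r.as_matrix().round(3))
for cam in ['scene','top','wrist']:
    c=get_calibration(cam);print({k:np.round(v,4).tolist() for k,v in c.items()})
E
```

```text
[[ 0.44   0.    -0.898]
 [ 0.898 -0.     0.44 ]
 [ 0.    -1.    -0.   ]]
{'fovy': 56.2918, 'cx': 318.2158, 'cy': 198.589, 'R': [[-0.7831, 0.6219, -0.0026], [0.4744, 0.5945, -0.6492], [-0.4022, -0.5096, -0.7606]], 't': [0.4799, -0.2066, 1.3183]}
{'fovy': 51.7068, 'cx': 326.4348, 'cy': 203.0461, 'R': [[0.0111, -0.9998, -0.015], [-0.9975, -0.01, -0.0696], [0.0695, 0.0157, -0.9975]], 't': [-0.0016, 0.6077, 1.0003]}
{'fovy': 60.0979, 'cx': 328.9959, 'cy': 195.9701, 'mount': [[1.0, -0.0005, -0.0005, -0.0009], [0.0004, -0.2615, 0.9652, -0.1423], [-0.0006, -0.9652, -0.2615, 0.0667], [0.0, 0.0, 0.0, 1.0]]}
```

step_arm(series=[{"dx": 18, "dy": -31, "az": -0.06}, {"dx": 18, "dy": -31, "az": -0.06}, {"dx": 18, "dy": -31, "az": -0.06}, {"dx": 18, "dy": -31, "az": -0.06}, {"dx": 18, "dy": -31, "az": -0.06}, {"dx": 18, "dy": -31, "az": -0.06}, {"dx": 18, "dy": -31, "az": -0.06}, {"dx": 18, "dy": -31, "az": -0.06}, {"dx": 18, "dy": -31, "az": -0.06}, {"dx": 18, "dy": -31, "az": -0.06}])

```text
schema error: expected keys dx, dy, dz, ax, ay, az, claw
```

step_arm(series=[{"dx": 18, "dy": -31, "az": -0.06}, {"dx": 18, "dy": -31, "az": -0.06}, {"dx": 18, "dy": -31, "az": -0.06}, {"dx": 18, "dy": -31, "az": -0.06}, {"dx": 18, "dy": -31, "az": -0.06}, {"dx": 18, "dy": -31, "az": -0.06}, {"dx": 18, "dy": -31, "az": -0.06}, {"dx": 18, "dy": -31, "az": -0.06}, {"dx": 18, "dy": -31, "az": -0.06}, {"dx": 0, "dy": 0, "az": -0.06}, {"dx": 0}])

```text
schema error: expected keys dx, dy, dz, ax, ay, az, claw
```

```bash
python3 - <<'E'
from h import *
s=sense();print(np.round(s['eef_pos'],4),R.from_quat(s['tool_rot']).as_matrix().round(3).tolist(),s['time'],s['force'])
a=capture('wrist');cv2.imwrite('pics/w1.png',a)
for q in ['stock_1_mid','new_1_mid','lane','lane_front']: print(q,find(q,'wrist',6))
E
```

```text
[0.2531 0.5163 0.2313] [[0.44, 0.0, -0.898], [0.898, -0.0, 0.44], [0.0, -1.0, -0.0]] 1.3 [-0.26104239  0.13606064  0.6245328 ]
stock_1_mid []
new_1_mid []
lane []
lane_front []
```

View pics/w1.png

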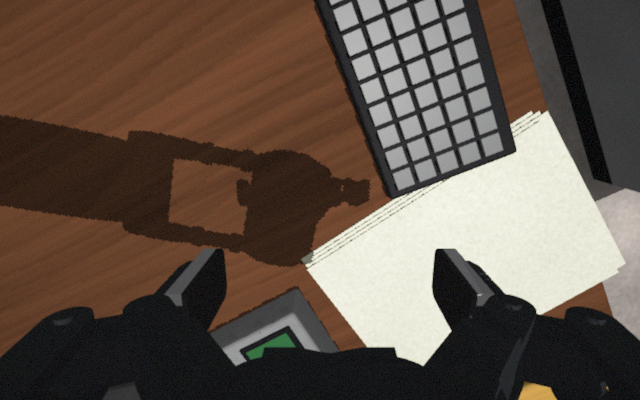

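The arm did not move because every key is required; the picture shows only the keyboard, paper and tester edge. I'll resend with full rows.

step_arm(series=[{"dx": 18, "dy": -31, "dz": 0, "ax": 0, "ay": 0, "az": -0.06, "claw": 1}, {"dx": 18, "dy": -31, "dz": 0, "ax": 0, "ay": 0, "az": -0.06, "claw": 1}, {"dx": 18, "dy": -31, "dz": 0, "ax": 0, "ay": 0, "az": -0.06, "claw": 1}, {"dx": 18, "dy": -31, "dz": 0, "ax": 0, "ay": 0, "az": -0.06, "claw": 1}, {"dx": 18, "dy": -31, "dz": 0, "ax": 0, "ay": 0, "az": -0.06, "claw": 1}, {"dx": 18, "dy": -31, "dz": 0, "ax": 0, "ay": 0, "az": -0.06, "claw": 1}, {"dx": 18, "dy": -31, "dz": 0, "ax": 0, "ay": 0, "az": -0.06, "claw": 1}, {"dx": 18, "dy": -31, "dz": 0, "ax": 0, "ay": 0, "az": -0.06, "claw": 1}, {"dx": 18, "dy": -31, "dz": 0, "ax": 0, "ay": 0, "az": -0.06, "claw": 1}, {"dx": 18, "dy": -31, "dz": 0, "ax": 0, "ay": 0, "az": -0.06, "claw": 1}])

```text
time: 2.38
eef_pos: [0.4337, 0.2047, 0.2316]
tool_rot: [-0.684, -0.179, 0.179, 0.684]
force: [-0.6, -0.3, 0.6]
width: 0.0853
```

step_arm(series=[{"dx": 18, "dy": -31, "dz": 0, "ax": 0, "ay": 0, "az": -0.06, "claw": 1}, {"dx": 18, "dy": -31, "dz": 0, "ax": 0, "ay": 0, "az": -0.06, "claw": 1}, {"dx": 18, "dy": -31, "dz": 0, "ax": 0, "ay": 0, "az": -0.06, "claw": 1}, {"dx": 18, "dy": -31, "dz": 0, "ax": 0, "ay": 0, "az": -0.06, "claw": 1}, {"dx": 18, "dy": -31, "dz": 0, "ax": 0, "ay": 0, "az": -0.06, "claw": 1}, {"dx": 18, "dy": -31, "dz": 0, "ax": 0, "ay": 0, "az": -0.06, "claw": 1}, {"dx": 18, "dy": -31, "dz": 0, "ax": 0, "ay": 0, "az": -0.06, "claw": 1}, {"dx": 18, "dy": -31, "dz": 0, "ax": 0, "ay": 0, "az": -0.06, "claw": 1}, {"dx": 18, "dy": -31, "dz": 0, "ax": 0, "ay": 0, "az": -0.06, "claw": 1}, {"dx": 0, "dy": 0, "dz": 0, "ax": 0, "ay": 0, "az": -0.06, "claw": 1}, {"dx": 0, "dy": 0, "dz": 0, "ax": 0, "ay": 0, "az": 0, "claw": 1}, {"dx": 0, "dy": 0, "dz": 0, "ax": 0, "ay": 0, "az": 0, "claw": 1}])

```text
time: 3.38
eef_pos: [0.5949, -0.0726, 0.231]
tool_rot: [-0.706, 0.03, -0.029, 0.707]
force: [-0.6, -0.2, 0.2]
width: 0.0854
```

```bash
python3 - <<'E'
from h import *
s=sense();print(np.round(s['eef_pos'],4),R.from_quat(s['tool_rot']).as_matrix().round(3).tolist(),s['time'],s['force'])
a=capture('wrist');cv2.imwrite('pics/w2.png',a)
for q in ['stock_1_mid','new_1_mid','lane','lane_front']: print(q,find(q,'wrist',6))
E
```

```text
[ 0.5949 -0.0726  0.231 ] [[0.996, -0.001, 0.084], [-0.084, 0.001, 0.996], [-0.001, -1.0, 0.001]] 3.3833 [-0.60902292 -0.2314477   0.24454993]
stock_1_mid [(0.98, [0.6097, -0.1165, 0.0868])]
new_1_mid []
lane []
lane_front [(0.7, [0.6085, -0.121, 0.0842])]
```

View pics/w2.png

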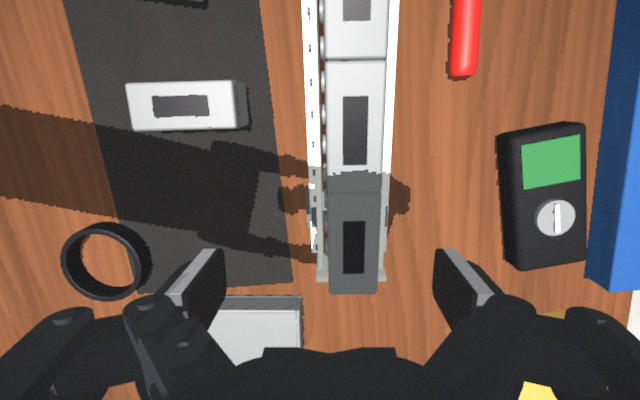

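The wrist view shows stock_1 from row 190 (joint with stock_2) to row 292, columns 328–380. The lane runs vertically in the image, so it is parallel to the tool z axis.

```bash
cat > b.py <<'E'
from h import *
for uv,z in [((354,190),.113),((354,292),.101),((354,240),.108),((357.5,60),.12)]: print(uv,ray(uv,'wrist',z).round(4))
# networks: regions in top image -> rectangles
b=capture('top')
for q,z in [('stock_1_mid',.11),('new_1_mid',.052),('issue_tray',.032),('tester',.06),('tester_bay',.06),('test_button_top',.087)]:
    for d in regions_of(q,'top')[:4]:
        m=d['region'].astype(np.uint8);c,wh,a=cv2.minAreaRect(cv2.findNonZero(m))
        bx=cv2.boxPoints((c,wh,a));P=np.array([ray(p,'top',z)[:2] for p in bx])
        print(q,round(d['p'],2),m.sum(),np.round(c,1),ray(c,'top',z).round(4),np.linalg.norm(P[1]-P[0]).round(3),np.linalg.norm(P[2]-P[1]).round(3),np.degrees(np.arctan2(*(P[1]-P[0])[::-1])).round(1))
E
python3 b.py
```

```text
(354, 190) [ 0.6133 -0.0738  0.113 ]
(354, 292) [ 0.608  -0.1697  0.101 ]
(354, 240) [ 0.6108 -0.1175  0.108 ]
(357.5, 60) [0.6213 0.0198 0.12  ]
stock_1_mid 0.56 5628 [191.2 266.6] [0.4553 0.3055 0.11  ] 0.192 0.153 -87.3
issue_tray 0.76 5719 [462.1 264.4] [ 0.462  -0.3243  0.032 ] 0.155 0.221 -6.0
issue_tray 0.44 2444 [286.1 194.2] [0.6277 0.1039 0.032 ] 0.087 0.354 -3.4
tester 0.7 5697 [191.3 266.4] [0.4514 0.3224 0.06  ] 0.203 0.162 -87.4
tester_bay 0.67 5719 [191.2 266.4] [0.4514 0.3227 0.06  ] 0.204 0.161 -86.6
test_button_top 0.46 140 [162.8 264.8] [0.4568 0.3794 0.087 ] 0.029 0.028 -43.9
```

step_arm(series=[{"dx": 5, "dy": -19, "dz": -20, "ax": 0.041, "ay": -0.003, "az": 0.014, "claw": 1}, {"dx": 5, "dy": -19, "dz": -20, "ax": 0.041, "ay": -0.003, "az": 0, "claw": 1}, {"dx": 5, "dy": -19, "dz": -19, "ax": 0.04, "ay": -0.003, "az": 0, "claw": 1}, {"dx": 0, "dy": 0, "dz": 0, "ax": 0, "ay": 0, "az": 0, "claw": 0.85}, {"dx": 0, "dy": 3, "dz": -25, "ax": 0, "ay": 0, "az": 0, "claw": 0.85}, {"dx": 0, "dy": 3, "dz": -25, "ax": 0, "ay": 0, "az": 0, "claw": 0.85}, {"dx": 0, "dy": 3, "dz": -25, "ax": 0, "ay": 0, "az": 0, "claw": 0.85}, {"dx": 1, "dy": 3, "dz": -12, "ax": 0, "ay": 0, "az": 0, "claw": 0.85}, {"dx": 0, "dy": 0, "dz": -12, "ax": 0, "ay": 0, "az": 0, "claw": 0.85}, {"dx": 0, "dy": 0, "dz": 0, "ax": 0, "ay": 0, "az": 0, "claw": 0.85}, {"dx": 0, "dy": 0, "dz": 0, "ax": 0, "ay": 0, "az": 0, "claw": 0.85}])

```text
time: 4.9
eef_pos: [0.6115, -0.1178, 0.0738]
tool_rot: [-0.662, 0.023, -0.027, 0.748]
force: [0.6, 0.2, 0.9]
width: 0.0725
```

```bash
python3 - <<'E'
from h import *
s=sense();print(np.round(s['eef_pos'],4),R.from_quat(s['tool_rot']).as_matrix().round(3).tolist(),s['time'],s['force'])
a=capture('wrist');cv2.imwrite('pics/w3.png',a)
E
```

```text
[ 0.6115 -0.1178  0.0738] [[0.997, 0.009, 0.07], [-0.071, 0.121, 0.99], [0.0, -0.993, 0.122]] 4.9 [0.56860281 0.2271631  0.88343485]
```

View pics/w3.png

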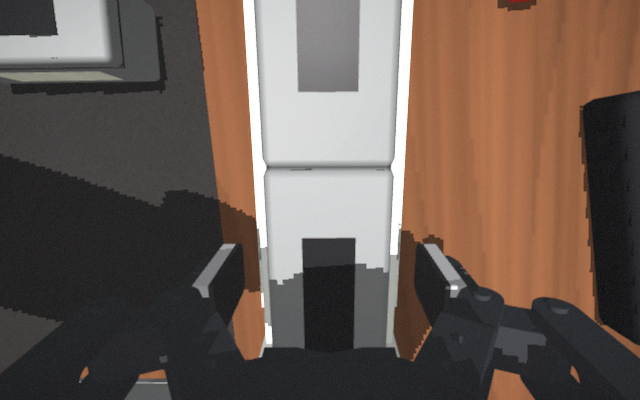

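Fingers straddle stock_1: the pack spans columns 265–393 and the finger faces are at about 238 and 425, so it is centred and parallel. I'll close and lift along the lane normal.

step_arm(series=[{"dx": 0, "dy": 0, "dz": 0, "ax": 0, "ay": 0, "az": 0, "claw": 0.2}, {"dx": 0, "dy": 0, "dz": 0, "ax": 0, "ay": 0, "az": 0, "claw": 0.2}, {"dx": 0, "dy": 0, "dz": 0, "ax": 0, "ay": 0, "az": 0, "claw": 0.2}, {"dx": 0, "dy": 0, "dz": 0, "ax": 0, "ay": 0, "az": 0, "claw": 0.2}, {"dx": 0, "dy": 0, "dz": 0, "ax": 0, "ay": 0, "az": 0, "claw": 0.2}, {"dx": 0, "dy": 0, "dz": 0, "ax": 0, "ay": 0, "az": 0, "claw": 0.2}, {"dx": 0, "dy": 0, "dz": 0, "ax": 0, "ay": 0, "az": 0, "claw": 0.2}])

```text
time: 5.53
eef_pos: [0.6118, -0.1182, 0.075]
tool_rot: [-0.662, 0.023, -0.027, 0.748]
force: [-2.9, 0.2, 6.4]
width: 0.0424
```

step_arm(series=[{"dx": 0, "dy": 0, "dz": 4, "ax": 0, "ay": 0, "az": 0, "claw": 0.2}, {"dx": 0, "dy": -1, "dz": 8, "ax": 0, "ay": 0, "az": 0, "claw": 0.2}, {"dx": 0, "dy": -2, "dz": 16, "ax": 0, "ay": 0, "az": 0, "claw": 0.2}, {"dx": 0, "dy": -2, "dz": 16, "ax": 0, "ay": 0, "az": 0, "claw": 0.2}, {"dx": 0, "dy": -2, "dz": 16, "ax": 0, "ay": 0, "az": 0, "claw": 0.2}, {"dx": 0, "dy": -2, "dz": 16, "ax": 0, "ay": 0, "az": 0, "claw": 0.2}, {"dx": 0, "dy": 0, "dz": 16, "ax": 0, "ay": 0, "az": 0, "claw": 0.2}, {"dx": 0, "dy": 0, "dz": 0, "ax": 0, "ay": 0, "az": 0, "claw": 0.2}])

```text
time: 6.2
eef_pos: [0.6129, -0.1275, 0.1692]
tool_rot: [-0.663, 0.021, -0.029, 0.748]
force: [1.8, -0.3, -3.9]
width: 0.0422
```

step_arm(series=[{"dx": -10, "dy": 0, "dz": 35, "ax": -0.061, "ay": 0.004, "az": 0, "claw": 0.2}, {"dx": -10, "dy": 5, "dz": 35, "ax": -0.061, "ay": 0.004, "az": 0, "claw": 0.2}, {"dx": -10, "dy": 32, "dz": 10, "ax": 0, "ay": 0, "az": 0.12, "claw": 0.2}, {"dx": -8, "dy": 32, "dz": 0, "ax": 0, "ay": 0, "az": 0.12, "claw": 0.2}, {"dx": -5, "dy": 32, "dz": 0, "ax": 0, "ay": 0, "az": 0.12, "claw": 0.2}, {"dx": 0, "dy": 32, "dz": 0, "ax": 0, "ay": 0, "az": 0.12, "claw": 0.2}, {"dx": 0, "dy": 32, "dz": 0, "ax": 0, "ay": 0, "az": 0.12, "claw": 0.2}, {"dx": 0, "dy": 32, "dz": 0, "ax": 0, "ay": 0, "az": 0.12, "claw": 0.2}, {"dx": 0, "dy": 32, "dz": 0, "ax": 0, "ay": 0, "az": 0.12, "claw": 0.2}, {"dx": 0, "dy": 32, "dz": 0, "ax": 0, "ay": 0, "az": 0.12, "claw": 0.2}])

```text
time: 7.03
eef_pos: [0.567, 0.136, 0.2439]
tool_rot: [-0.637, -0.305, 0.306, 0.638]
force: [0.6, 0.1, -4.4]
width: 0.0423
```

step_arm(series=[{"dx": 0, "dy": 32, "dz": 0, "ax": 0, "ay": 0, "az": 0.12, "claw": 0.2}, {"dx": 0, "dy": 32, "dz": 0, "ax": 0, "ay": 0, "az": 0.12, "claw": 0.2}, {"dx": 0, "dy": 32, "dz": 0, "ax": 0, "ay": 0, "az": 0.12, "claw": 0.2}, {"dx": 0, "dy": 32, "dz": 0, "ax": 0, "ay": 0, "az": 0.12, "claw": 0.2}, {"dx": 0, "dy": 28, "dz": 0, "ax": 0, "ay": 0, "az": 0.12, "claw": 0.2}, {"dx": 0, "dy": 0, "dz": 0, "ax": 0, "ay": 0, "az": 0, "claw": 0.2}, {"dx": 0, "dy": 0, "dz": 0, "ax": 0, "ay": 0, "az": 0, "claw": 0.2}])

```text
time: 7.62
eef_pos: [0.5669, 0.2915, 0.2435]
tool_rot: [-0.519, -0.479, 0.48, 0.52]
force: [-0.6, -0.9, -5.0]
width: 0.0419
```

```bash
python3 - <<'E'
from h import *
s=sense();print(np.round(s['eef_pos'],4),R.from_quat(s['tool_rot']).as_matrix().round(3).tolist(),s['time'],s['force'])
a=capture('wrist');cv2.imwrite('pics/w4.png',a)
for q in ['stock_1_mid','tester','tester_bay','test_button_top','new_1_mid']: print(q,find(q,'wrist',6))
E
```

```text
[0.5669 0.2915 0.2435] [[0.08, -0.003, -0.997], [0.997, -0.0, 0.08], [-0.0, -1.0, 0.003]] 7.6167 [-0.62220176 -0.90507291 -4.98886586]
stock_1_mid [(0.74, [0.5676, 0.2901, 0.2555])]
tester [(0.87, [0.4465, 0.3252, -0.002])]
tester_bay [(0.77, [0.4487, 0.286, 0.0625])]
test_button_top [(0.91, [0.4606, 0.3813, 0.0817])]
new_1_mid []
```

View pics/w4.png

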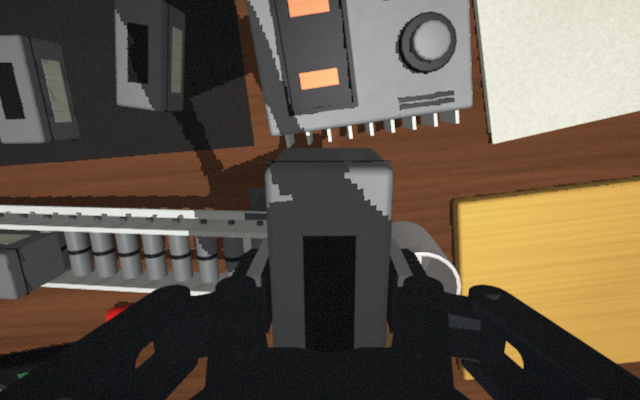

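The pack is held squarely. Tester edges slope about 8° in the image, and the contacts are at (308,5) and (319,78) with the button at (427,42). I'll work out the bay from those.

```bash
python3 - <<'E'
from h import *
a=cv2.imread('pics/w4.png');hsv=cv2.cvtColor(a,cv2.COLOR_BGR2HSV)
m=cv2.inRange(hsv,(5,100,150),(20,255,255));m[:,:260]=0;m[120:]=0;m[:,400:]=0
n,_,st,c=cv2.connectedComponentsWithStats(m)
for i in range(1,n):
    if st[i][4]>60: print(st[i],c[i],ray(c[i],'wrist',.0605).round(4))
for uv,z in [((272,136),.06),((472,108),.06),((292,110),.068),((355,105),.068),((432,38),.087)]: print(uv,ray(uv,'wrist',z).round(4))
b=capture('top');cv2.imwrite('pics/t1.png',b)
hsv=cv2.cvtColor(b,cv2.COLOR_BGR2HSV);m=cv2.inRange(hsv,(5,120,170),(20,255,255));m[:235]=0;m[300:]=0;m[:,:180]=0;m[:,230:]=0
n,_,st,c=cv2.connectedComponentsWithStats(m)
for i in range(1,n):
    if st[i][4]>20: print('top',st[i],c[i],ray(c[i],'top',.0605).round(4))
E
```

```text
[287   0  43  18 602] [307.05980066   6.91694352] [0.4215 0.2822 0.0605]
[299  68  40  22 670] [318.58059701  78.36865672] [0.48   0.2866 0.0605]
(272, 136) [0.5273 0.2384 0.06  ]
(472, 108) [0.5175 0.4246 0.06  ]
(292, 110) [0.5053 0.2606 0.068 ]
(355, 105) [0.5057 0.3172 0.068 ]
(432, 38) [0.4588 0.3806 0.087 ]
```

step_arm(series=[{"dx": -30, "dy": -2, "dz": 0, "ax": 0, "ay": 0, "az": 0.047, "claw": 0.2}, {"dx": -30, "dy": -2, "dz": 0, "ax": 0, "ay": 0, "az": 0.047, "claw": 0.2}, {"dx": -30, "dy": -2, "dz": -15, "ax": 0, "ay": 0, "az": 0.047, "claw": 0.2}, {"dx": -28, "dy": 0, "dz": -25, "ax": 0, "ay": 0, "az": 0, "claw": 0.2}, {"dx": 0, "dy": 0, "dz": -30, "ax": 0, "ay": 0, "az": 0, "claw": 0.2}, {"dx": 0, "dy": 0, "dz": -30, "ax": 0, "ay": 0, "az": 0, "claw": 0.2}, {"dx": 0, "dy": 0, "dz": -20, "ax": 0, "ay": 0, "az": 0, "claw": 0.2}, {"dx": 0, "dy": 0, "dz": -20, "ax": 0, "ay": 0, "az": 0, "claw": 0.2}, {"dx": 0, "dy": 0, "dz": 0, "ax": 0, "ay": 0, "az": 0, "claw": 0.2}, {"dx": 0, "dy": 0, "dz": 0, "ax": 0, "ay": 0, "az": 0, "claw": 0.2}, {"dx": 0, "dy": 0, "dz": 0, "ax": 0, "ay": 0, "az": 0, "claw": 0.2}])

```text
time: 8.88
eef_pos: [0.4514, 0.2844, 0.107]
tool_rot: [0.485, 0.515, -0.513, -0.485]
force: [0.4, 0.4, -4.1]
width: 0.0419
```

```bash
python3 - <<'E'
from h import *
s=sense();print(np.round(s['eef_pos'],4),R.from_quat(s['tool_rot']).as_matrix().round(3).tolist(),s['time'],s['force'])
a=capture('wrist');b=capture('scene')
c=cv2.resize(b[200:330,380:520],(560,520));cv2.imwrite('pics/w5.png',np.hstack([cv2.resize(a,(640,400))[:,160:500], cv2.resize(c,(431,400))]))
E
```

```text
[0.4514 0.2844 0.107 ] [[-0.059, 0.002, -0.998], [0.998, 0.002, -0.059], [0.001, -1.0, -0.003]] 8.8833 [ 0.3816449   0.35521379 -4.11468752]
```

View pics/w5.png

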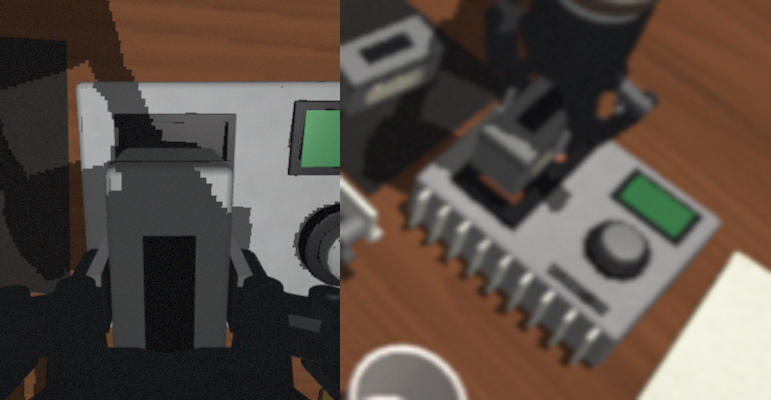

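The pack is over the bay: bay outer edges sit at full-image columns 275–395 (centre 335), against 329.5 for the pack. That means a shift of about 3 mm toward +y. I'll check the far edge too.

```bash
python3 - <<'E'
from h import *
for uv in [(275,115),(395,113),(335,114)]: print(ray(uv,'wrist',.068).round(4))
E
```

```text
[0.3928 0.2531 0.068 ]
[0.3882 0.3143 0.068 ]
[0.3905 0.2837 0.068 ]
```

step_arm(series=[{"dx": -2, "dy": 2.5, "dz": -5, "ax": 0, "ay": 0, "az": 0, "claw": 0.2}, {"dx": 0, "dy": 0, "dz": -8, "ax": 0, "ay": 0, "az": 0, "claw": 0.2}, {"dx": 0, "dy": 0, "dz": -8, "ax": 0, "ay": 0, "az": 0, "claw": 0.2}, {"dx": 0, "dy": 0, "dz": -4, "ax": 0, "ay": 0, "az": 0, "claw": 0.2}, {"dx": 0, "dy": 0, "dz": -2, "ax": 0, "ay": 0, "az": 0, "claw": 0.2}, {"dx": 0, "dy": 0, "dz": -1, "ax": 0, "ay": 0, "az": 0, "claw": 0.2}, {"dx": 0, "dy": 0, "dz": 0, "ax": 0, "ay": 0, "az": 0, "claw": 0.2}, {"dx": 0, "dy": 0, "dz": 0, "ax": 0, "ay": 0, "az": 0, "claw": 0.2}])

```text
time: 9.65
eef_pos: [0.4472, 0.2866, 0.079]
tool_rot: [-0.484, -0.514, 0.516, 0.485]
force: [-12.0, -4.8, 16.5]
width: 0.0424
```

step_arm(series=[{"dx": 0, "dy": 0, "dz": 2, "ax": 0, "ay": 0, "az": 0, "claw": 0.2}, {"dx": 0, "dy": 0, "dz": 0, "ax": 0, "ay": 0, "az": 0, "claw": 0.2}, {"dx": 0, "dy": 0, "dz": 0, "ax": 0, "ay": 0, "az": 0, "claw": 0.2}])

```text
time: 9.9
eef_pos: [0.4481, 0.2868, 0.079]
tool_rot: [0.485, 0.515, -0.514, -0.485]
force: [-1.2, 0.2, -2.8]
width: 0.0425
```

```bash
python3 - <<'E'
from h import *
s=sense();print(np.round(s['eef_pos'],4),s['force'],s['torque'])
a=capture('wrist');b=capture('scene')
c=cv2.resize(b[215:310,390:490],(421,400),interpolation=cv2.INTER_CUBIC);cv2.imwrite('pics/w6.png',np.hstack([a[:,180:500], c]))
print(find('stock_1_mid','scene'),find('stock_1_mid','wrist'))
E
```

```text
[0.4481 0.2868 0.079 ] [-1.19649074  0.18908886 -2.7945319 ] [0.07732156 0.04466953 0.03373526]
[(0.72, [0.4506, 0.2832, 0.0881])] [(0.79, [0.4524, 0.2907, 0.0906])]
```

View pics/w6.png

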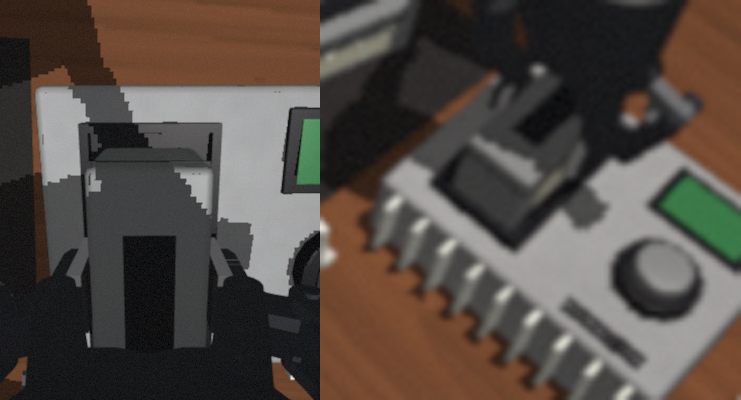

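Pack sits inside the lip; the weight is nearly off the wrist (-2.8 N against -4.5 N), so it is on the floor. I'll release and go above the button with fingers shut.

step_arm(series=[{"dx": 0, "dy": 0, "dz": 0, "ax": 0, "ay": 0, "az": 0, "claw": 0.7}, {"dx": 0, "dy": 0, "dz": 0, "ax": 0, "ay": 0, "az": 0, "claw": 0.75}, {"dx": 0, "dy": 0, "dz": 0, "ax": 0, "ay": 0, "az": 0, "claw": 0.75}, {"dx": 0, "dy": 0, "dz": 0, "ax": 0, "ay": 0, "az": 0, "claw": 0.75}, {"dx": 0, "dy": 0, "dz": 0, "ax": 0, "ay": 0, "az": 0, "claw": 0.75}, {"dx": 0, "dy": 0, "dz": 15, "ax": 0, "ay": 0, "az": 0, "claw": 0.75}, {"dx": 0, "dy": 0, "dz": 25, "ax": 0, "ay": 0, "az": 0, "claw": 0.75}, {"dx": 0, "dy": 0, "dz": 25, "ax": 0, "ay": 0, "az": 0, "claw": 0.75}, {"dx": 0, "dy": 5, "dz": 15, "ax": 0, "ay": 0, "az": 0, "claw": 0}, {"dx": 3, "dy": 30, "dz": 0, "ax": 0, "ay": 0, "az": 0, "claw": 0}, {"dx": 3, "dy": 30, "dz": 0, "ax": 0, "ay": 0, "az": 0, "claw": 0}, {"dx": 4, "dy": 29, "dz": 0, "ax": 0, "ay": 0, "az": 0, "claw": 0}])

```text
time: 11.1
eef_pos: [0.4584, 0.382, 0.1601]
tool_rot: [0.485, 0.515, -0.514, -0.485]
force: [0.8, -0.9, 0.0]
width: 0.0159
```

step_arm(series=[{"dx": 0, "dy": 0, "dz": -10, "ax": 0, "ay": 0, "az": 0, "claw": 0}, {"dx": 0, "dy": 0, "dz": -10, "ax": 0, "ay": 0, "az": 0, "claw": 0}, {"dx": 0, "dy": 0, "dz": -10, "ax": 0, "ay": 0, "az": 0, "claw": 0}, {"dx": 0, "dy": 0, "dz": 0, "ax": 0, "ay": 0, "az": 0, "claw": 0}, {"dx": 0, "dy": 0, "dz": 0, "ax": 0, "ay": 0, "az": 0, "claw": 0}])

```text
time: 11.52
eef_pos: [0.4573, 0.3794, 0.1279]
tool_rot: [-0.485, -0.513, 0.515, 0.486]
force: [-0.6, 0.0, 0.2]
width: 0.0003
```

```bash
python3 - <<'E'
from h import *
s=sense();print(np.round(s['eef_pos'],4),s['force'],s['width'],s['time'])
a=capture('wrist');b=capture('scene')
for cam in ['scene','wrist']:
  print(find('stock_1_mid',cam),find('test_button_top',cam))
c=cv2.resize(b[215:310,390:490],(421,400),interpolation=cv2.INTER_CUBIC);cv2.imwrite('pics/w7.png',np.hstack([a[:,150:500], c]))
E
```

```text
[0.4573 0.3794 0.1279] [-0.57415597  0.03881211  0.17069664] 0.00028204282741966776 11.5167
[(0.9, [0.4502, 0.285, 0.082])] [(0.62, [0.4576, 0.3816, 0.0811])]
[(0.89, [0.4495, 0.2891, 0.0907])] [(0.71, [0.4583, 0.3856, 0.0824])]
```

View pics/w7.png

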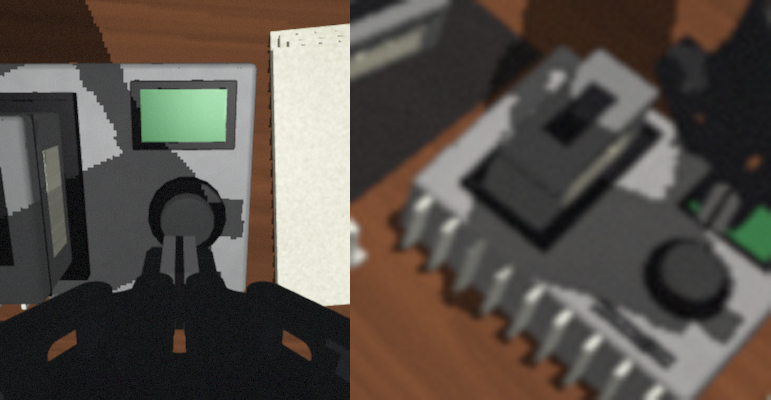

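The pack stands flat in the bay. The button cap is at about full-image (337,218), about 4 mm to +y of the fingers. I'll press.

step_arm(series=[{"dx": 1, "dy": 4, "dz": -12, "ax": 0, "ay": 0, "az": 0, "claw": 0}, {"dx": 0, "dy": 0, "dz": -15, "ax": 0, "ay": 0, "az": 0, "claw": 0}, {"dx": 0, "dy": 0, "dz": -12, "ax": 0, "ay": 0, "az": 0, "claw": 0}, {"dx": 0, "dy": 0, "dz": -4, "ax": 0, "ay": 0, "az": 0, "claw": 0}, {"dx": 0, "dy": 0, "dz": -3, "ax": 0, "ay": 0, "az": 0, "claw": 0}, {"dx": 0, "dy": 0, "dz": -3, "ax": 0, "ay": 0, "az": 0, "claw": 0}, {"dx": 0, "dy": 0, "dz": 0, "ax": 0, "ay": 0, "az": 0, "claw": 0}, {"dx": 0, "dy": 0, "dz": 0, "ax": 0, "ay": 0, "az": 0, "claw": 0}])

```text
time: 12.48
eef_pos: [0.4593, 0.3849, 0.0809]
tool_rot: [0.485, 0.515, -0.514, -0.485]
force: [-1.2, -0.1, 2.7]
width: -0.0003
```

step_arm(series=[{"dx": 0, "dy": 0, "dz": -2, "ax": 0, "ay": 0, "az": 0, "claw": 0}, {"dx": 0, "dy": 0, "dz": -2, "ax": 0, "ay": 0, "az": 0, "claw": 0}, {"dx": 0, "dy": 0, "dz": -2, "ax": 0, "ay": 0, "az": 0, "claw": 0}, {"dx": 0, "dy": 0, "dz": 0, "ax": 0, "ay": 0, "az": 0, "claw": 0}])

```text
time: 12.82
eef_pos: [0.4598, 0.3852, 0.076]
tool_rot: [0.485, 0.515, -0.514, -0.485]
force: [-3.5, -1.7, 9.7]
width: 0.0001
```

step_arm(series=[{"dx": 0, "dy": 0, "dz": -1, "ax": 0, "ay": 0, "az": 0, "claw": 0}, {"dx": 0, "dy": 0, "dz": 0, "ax": 0, "ay": 0, "az": 0, "claw": 0}, {"dx": 0, "dy": 0, "dz": 0, "ax": 0, "ay": 0, "az": 0, "claw": 0}, {"dx": 0, "dy": 0, "dz": 0, "ax": 0, "ay": 0, "az": 0, "claw": 0}, {"dx": 0, "dy": 0, "dz": 0, "ax": 0, "ay": 0, "az": 0, "claw": 0}, {"dx": 0, "dy": 0, "dz": 0, "ax": 0, "ay": 0, "az": 0, "claw": 0}, {"dx": 0, "dy": 0, "dz": 0, "ax": 0, "ay": 0, "az": 0, "claw": 0}, {"dx": 0, "dy": 0, "dz": 0, "ax": 0, "ay": 0, "az": 0, "claw": 0}, {"dx": 0, "dy": 0, "dz": 0, "ax": 0, "ay": 0, "az": 0, "claw": 0}, {"dx": 0, "dy": 0, "dz": 0, "ax": 0, "ay": 0, "az": 0, "claw": 0}, {"dx": 0, "dy": 0, "dz": 0, "ax": 0, "ay": 0, "az": 0, "claw": 0}, {"dx": 0, "dy": 0, "dz": 0, "ax": 0, "ay": 0, "az": 0, "claw": 0}])

```text
time: 13.82
eef_pos: [0.4598, 0.3853, 0.0759]
tool_rot: [0.485, 0.515, -0.514, -0.485]
force: [-6.5, -3.7, 15.8]
width: 0.0003
```

step_arm(series=[{"dx": 0, "dy": 0, "dz": 0, "ax": 0, "ay": 0, "az": 0, "claw": 0}, {"dx": 0, "dy": 0, "dz": 0, "ax": 0, "ay": 0, "az": 0, "claw": 0}, {"dx": 0, "dy": 0, "dz": 0, "ax": 0, "ay": 0, "az": 0, "claw": 0}, {"dx": 0, "dy": 0, "dz": 0, "ax": 0, "ay": 0, "az": 0, "claw": 0}, {"dx": 0, "dy": 0, "dz": 0, "ax": 0, "ay": 0, "az": 0, "claw": 0}, {"dx": 0, "dy": 0, "dz": 0, "ax": 0, "ay": 0, "az": 0, "claw": 0}, {"dx": 0, "dy": 0, "dz": 0, "ax": 0, "ay": 0, "az": 0, "claw": 0}, {"dx": 0, "dy": 0, "dz": 0, "ax": 0, "ay": 0, "az": 0, "claw": 0}, {"dx": 0, "dy": 0, "dz": 0, "ax": 0, "ay": 0, "az": 0, "claw": 0}, {"dx": 0, "dy": 0, "dz": 0, "ax": 0, "ay": 0, "az": 0, "claw": 0}, {"dx": 0, "dy": 0, "dz": 0, "ax": 0, "ay": 0, "az": 0, "claw": 0}, {"dx": 0, "dy": 0, "dz": 0, "ax": 0, "ay": 0, "az": 0, "claw": 0}])

```text
time: 14.82
eef_pos: [0.4598, 0.3852, 0.0759]
tool_rot: [0.485, 0.515, -0.514, -0.485]
force: [-6.5, -3.4, 16.3]
width: 0.0003
```

step_arm(series=[{"dx": 0, "dy": 0, "dz": 0, "ax": 0, "ay": 0, "az": 0, "claw": 0}, {"dx": 0, "dy": 0, "dz": 0, "ax": 0, "ay": 0, "az": 0, "claw": 0}, {"dx": 0, "dy": 0, "dz": 0, "ax": 0, "ay": 0, "az": 0, "claw": 0}, {"dx": 0, "dy": 0, "dz": 0, "ax": 0, "ay": 0, "az": 0, "claw": 0}, {"dx": 0, "dy": 0, "dz": 0, "ax": 0, "ay": 0, "az": 0, "claw": 0}, {"dx": 0, "dy": 0, "dz": 0, "ax": 0, "ay": 0, "az": 0, "claw": 0}, {"dx": 0, "dy": 0, "dz": 0, "ax": 0, "ay": 0, "az": 0, "claw": 0}, {"dx": 0, "dy": 0, "dz": 0, "ax": 0, "ay": 0, "az": 0, "claw": 0}, {"dx": 0, "dy": 0, "dz": 0, "ax": 0, "ay": 0, "az": 0, "claw": 0}, {"dx": 0, "dy": 0, "dz": 0, "ax": 0, "ay": 0, "az": 0, "claw": 0}, {"dx": 0, "dy": 0, "dz": 0, "ax": 0, "ay": 0, "az": 0, "claw": 0}, {"dx": 0, "dy": 0, "dz": 0, "ax": 0, "ay": 0, "az": 0, "claw": 0}])

```text
time: 15.82
eef_pos: [0.4598, 0.3852, 0.0759]
tool_rot: [0.485, 0.515, -0.514, -0.485]
force: [-6.8, -3.9, 15.1]
width: 0.0001
```

step_arm(series=[{"dx": 0, "dy": 0, "dz": 0, "ax": 0, "ay": 0, "az": 0, "claw": 0}, {"dx": 0, "dy": 0, "dz": 0, "ax": 0, "ay": 0, "az": 0, "claw": 0}, {"dx": 0, "dy": 0, "dz": 0, "ax": 0, "ay": 0, "az": 0, "claw": 0}, {"dx": 0, "dy": 0, "dz": 0, "ax": 0, "ay": 0, "az": 0, "claw": 0}, {"dx": 0, "dy": 0, "dz": 0, "ax": 0, "ay": 0, "az": 0, "claw": 0}, {"dx": 0, "dy": 0, "dz": 0, "ax": 0, "ay": 0, "az": 0, "claw": 0}, {"dx": 0, "dy": 0, "dz": 0, "ax": 0, "ay": 0, "az": 0, "claw": 0}])

```text
time: 16.4
eef_pos: [0.4598, 0.3852, 0.0759]
tool_rot: [0.485, 0.515, -0.514, -0.485]
force: [-5.7, -3.5, 17.1]
width: -0.0001
```

```bash
python3 - <<'E'
from h import *
s=sense();print(np.round(s['eef_pos'],4),s['force'],s['time'])
b=capture('scene')
for q in ['stock_1_mid','issue_tray','new_1_mid']: print(q,find(q,'scene',6))
b=capture('top')
for q in ['stock_1_mid','issue_tray','new_1_mid']: print(q,find(q,'top',6))
E
```

```text
[0.4598 0.3852 0.0759] [-5.65121234 -3.49095801 17.09403037] 16.4
stock_1_mid [(0.98, [0.4518, 0.2858, 0.0869])]
issue_tray [(0.73, [0.462, -0.3322, -0.0028])]
new_1_mid [(0.69, [0.6081, -0.1656, 0.0491])]
stock_1_mid [(0.57, [0.4508, 0.2868, 0.084])]
issue_tray [(0.83, [0.4635, -0.3296, 0.002])]
new_1_mid []
```

step_arm(series=[{"dx": 0, "dy": 0, "dz": 10, "ax": 0, "ay": 0, "az": 0, "claw": 0}, {"dx": 0, "dy": 0, "dz": 20, "ax": 0, "ay": 0, "az": 0, "claw": 0}, {"dx": 0, "dy": 0, "dz": 35, "ax": 0, "ay": 0, "az": 0, "claw": 0.8}, {"dx": 0, "dy": 0, "dz": 20, "ax": 0, "ay": 0, "az": 0, "claw": 0.8}, {"dx": -4, "dy": -33, "dz": 0, "ax": 0, "ay": 0, "az": 0, "claw": 0.8}, {"dx": -4, "dy": -33, "dz": 0, "ax": 0, "ay": 0, "az": 0, "claw": 0.8}, {"dx": -4, "dy": -33, "dz": 0, "ax": 0, "ay": 0, "az": 0, "claw": 0.8}, {"dx": 0, "dy": 0, "dz": 0, "ax": 0, "ay": 0, "az": 0, "claw": 0.8}, {"dx": 0, "dy": 0, "dz": 0, "ax": 0, "ay": 0, "az": 0, "claw": 0.8}, {"dx": 0, "dy": 0, "dz": 0, "ax": 0, "ay": 0, "az": 0, "claw": 0.8}])

```text
time: 17.63
eef_pos: [0.4475, 0.2861, 0.1585]
tool_rot: [0.485, 0.515, -0.514, -0.485]
force: [-0.1, 0.5, -0.5]
width: 0.068
```

step_arm(series=[{"dx": 1, "dy": 0.5, "dz": -25, "ax": 0, "ay": 0, "az": 0, "claw": 0.8}, {"dx": 0, "dy": 0, "dz": -25, "ax": 0, "ay": 0, "az": 0, "claw": 0.8}, {"dx": 0, "dy": 0, "dz": -20, "ax": 0, "ay": 0, "az": 0, "claw": 0.8}, {"dx": 0, "dy": 0, "dz": -9, "ax": 0, "ay": 0, "az": 0, "claw": 0.8}, {"dx": 0, "dy": 0, "dz": 0, "ax": 0, "ay": 0, "az": 0, "claw": 0.2}, {"dx": 0, "dy": 0, "dz": 0, "ax": 0, "ay": 0, "az": 0, "claw": 0.2}, {"dx": 0, "dy": 0, "dz": 0, "ax": 0, "ay": 0, "az": 0, "claw": 0.2}, {"dx": 0, "dy": 0, "dz": 0, "ax": 0, "ay": 0, "az": 0, "claw": 0.2}, {"dx": 0, "dy": 0, "dz": 0, "ax": 0, "ay": 0, "az": 0, "claw": 0.2}, {"dx": 0, "dy": 0, "dz": 0, "ax": 0, "ay": 0, "az": 0, "claw": 0.2}, {"dx": 0, "dy": 0, "dz": 0, "ax": 0, "ay": 0, "az": 0, "claw": 0.2}])

```text
time: 18.55
eef_pos: [0.4487, 0.2867, 0.0802]
tool_rot: [0.485, 0.515, -0.514, -0.485]
force: [-0.1, 2.1, -0.1]
width: 0.0422
```

step_arm(series=[{"dx": 0, "dy": 0, "dz": 8, "ax": 0, "ay": 0, "az": 0, "claw": 0.2}, {"dx": 0, "dy": 0, "dz": 30, "ax": 0, "ay": 0, "az": 0, "claw": 0.2}, {"dx": 0, "dy": 0, "dz": 40, "ax": 0, "ay": 0, "az": 0, "claw": 0.2}, {"dx": 3, "dy": -15, "dz": 35, "ax": 0, "ay": 0, "az": 0, "claw": 0.2}, {"dx": 5, "dy": -32, "dz": 20, "ax": 0, "ay": 0, "az": -0.013, "claw": 0.2}, {"dx": 5, "dy": -35, "dz": 5, "ax": 0, "ay": 0, "az": -0.013, "claw": 0.2}, {"dx": 5, "dy": -35, "dz": 0, "ax": 0, "ay": 0, "az": -0.013, "claw": 0.2}, {"dx": 5, "dy": -35, "dz": 0, "ax": 0, "ay": 0, "az": -0.013, "claw": 0.2}, {"dx": 5, "dy": -35, "dz": 0, "ax": 0, "ay": 0, "az": -0.013, "claw": 0.2}, {"dx": 5, "dy": -35, "dz": 0, "ax": 0, "ay": 0, "az": -0.013, "claw": 0.2}, {"dx": 5, "dy": -35, "dz": 0, "ax": 0, "ay": 0, "az": -0.013, "claw": 0.2}, {"dx": 5, "dy": -35, "dz": 0, "ax": 0, "ay": 0, "az": -0.013, "claw": 0.2}])

```text
time: 19.55
eef_pos: [0.4904, -0.0074, 0.2173]
tool_rot: [-0.511, -0.488, 0.488, 0.512]
force: [0.3, 0.6, -4.3]
width: 0.042
```

step_arm(series=[{"dx": 5, "dy": -35, "dz": 0, "ax": 0, "ay": 0, "az": -0.013, "claw": 0.2}, {"dx": 5, "dy": -35, "dz": 0, "ax": 0, "ay": 0, "az": -0.013, "claw": 0.2}, {"dx": 5, "dy": -35, "dz": 0, "ax": 0, "ay": 0, "az": 0, "claw": 0.2}, {"dx": 5, "dy": -35, "dz": 0, "ax": 0, "ay": 0, "az": 0, "claw": 0.2}, {"dx": 6, "dy": -35, "dz": 0, "ax": 0, "ay": 0, "az": 0, "claw": 0.2}, {"dx": 6, "dy": -35, "dz": 0, "ax": 0, "ay": 0, "az": 0, "claw": 0.2}, {"dx": 6, "dy": -35, "dz": 0, "ax": 0, "ay": 0, "az": 0, "claw": 0.2}, {"dx": 6, "dy": -35, "dz": 0, "ax": 0, "ay": 0, "az": 0, "claw": 0.2}, {"dx": 0, "dy": -35, "dz": 0, "ax": 0, "ay": 0, "az": 0, "claw": 0.2}, {"dx": 0, "dy": 0, "dz": 0, "ax": 0, "ay": 0, "az": 0, "claw": 0.2}, {"dx": 0, "dy": 0, "dz": 0, "ax": 0, "ay": 0, "az": 0, "claw": 0.2}])

```text
time: 20.47
eef_pos: [0.5342, -0.3222, 0.2166]
tool_rot: [-0.517, -0.481, 0.481, 0.519]
force: [-0.2, 0.9, -4.6]
width: 0.0418
```

```bash
python3 - <<'E'
from h import *
s=sense();print(np.round(s['eef_pos'],4),R.from_quat(s['tool_rot']).as_matrix().round(3).tolist(),s['time'],s['force'],np.round(s['q'],2))
a=capture('wrist');cv2.imwrite('pics/w8.png',a)
for q in ['stock_1_mid','issue_tray']: print(q,find(q,'wrist',6))
E
```

```text
[ 0.5342 -0.3222  0.2166] [[0.074, -0.001, -0.997], [0.997, 0.002, 0.074], [0.002, -1.0, 0.002]] 20.4667 [-0.15681438  0.90914888 -4.56287801] [-0.74  0.3   1.47  0.    1.38 -2.23]
stock_1_mid [(0.56, [0.5352, -0.3181, 0.2266])]
issue_tray [(0.64, [0.4628, -0.3249, -0.0019])]
```

View pics/w8.png

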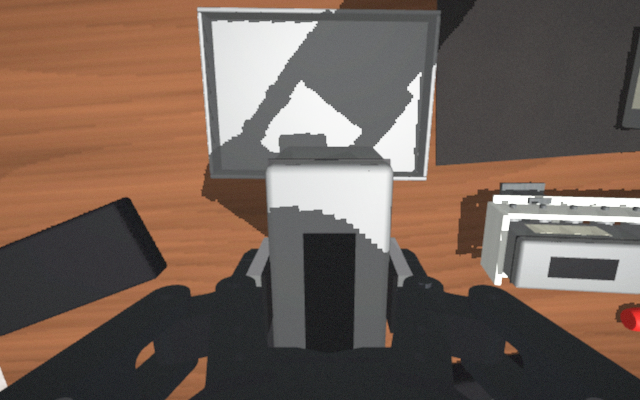

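The tray shows with rim corners at (199,10), (440,12), (427,180) and (211,178), square to the tool. The pack is held squarely.

```bash
python3 - <<'E'
from h import *
P=np.array([ray(u,'wrist',.032) for u in [(199,10),(440,12),(427,180),(211,178)]]);print(P.round(4),P.mean(0).round(4))
E
```

```text
[[ 0.3839 -0.4207  0.032 ]
 [ 0.3999 -0.2148  0.032 ]
 [ 0.547  -0.2255  0.032 ]
 [ 0.5302 -0.4338  0.032 ]] [ 0.4653 -0.3237  0.032 ]
```

step_arm(series=[{"dx": -25, "dy": -18, "dz": 0, "ax": 0, "ay": 0, "az": 0, "claw": 0.2}, {"dx": -25, "dy": -18, "dz": 0, "ax": 0, "ay": 0, "az": 0, "claw": 0.2}, {"dx": -23, "dy": -16, "dz": -15, "ax": 0, "ay": 0, "az": 0, "claw": 0.2}, {"dx": 0, "dy": 0, "dz": -35, "ax": 0, "ay": 0, "az": 0, "claw": 0.2}, {"dx": 0, "dy": 0, "dz": -40, "ax": 0, "ay": 0, "az": 0, "claw": 0.2}, {"dx": 0, "dy": 0, "dz": -40, "ax": 0, "ay": 0, "az": 0, "claw": 0.2}, {"dx": 0, "dy": 0, "dz": -25, "ax": 0, "ay": 0, "az": 0, "claw": 0.2}, {"dx": 0, "dy": 0, "dz": -20, "ax": 0, "ay": 0, "az": 0, "claw": 0.2}, {"dx": 0, "dy": 0, "dz": -10, "ax": 0, "ay": 0, "az": 0, "claw": 0.2}, {"dx": 0, "dy": 0, "dz": 0, "ax": 0, "ay": 0, "az": 0, "claw": 0.2}, {"dx": 0, "dy": 0, "dz": 0, "ax": 0, "ay": 0, "az": 0, "claw": 0.2}])

```text
time: 21.53
eef_pos: [0.4627, -0.3724, 0.0331]
tool_rot: [0.517, 0.482, -0.482, -0.517]
force: [1.0, -0.8, -4.6]
width: 0.0422
```

step_arm(series=[{"dx": 0, "dy": -1, "dz": -4, "ax": 0, "ay": 0, "az": 0, "claw": 0.2}, {"dx": 0, "dy": 0, "dz": -2, "ax": 0, "ay": 0, "az": 0, "claw": 0.2}, {"dx": 0, "dy": 0, "dz": -2, "ax": 0, "ay": 0, "az": 0, "claw": 0.2}, {"dx": 0, "dy": 0, "dz": 0, "ax": 0, "ay": 0, "az": 0, "claw": 0.2}, {"dx": 0, "dy": 0, "dz": 0, "ax": 0, "ay": 0, "az": 0, "claw": 0.2}])

```text
time: 21.95
eef_pos: [0.4622, -0.3739, 0.0246]
tool_rot: [-0.517, -0.482, 0.482, 0.517]
force: [-0.2, -0.7, -5.3]
width: 0.0422
```

step_arm(series=[{"dx": 0, "dy": 0, "dz": -1, "ax": 0, "ay": 0, "az": 0, "claw": 0.2}, {"dx": 0, "dy": 0, "dz": -1, "ax": 0, "ay": 0, "az": 0, "claw": 0.2}, {"dx": 0, "dy": 0, "dz": 0, "ax": 0, "ay": 0, "az": 0, "claw": 0.2}])

```text
time: 22.2
eef_pos: [0.4623, -0.3741, 0.0241]
tool_rot: [-0.517, -0.482, 0.482, 0.518]
force: [-5.6, 3.3, 7.7]
width: 0.0422
```

step_arm(series=[{"dx": 0, "dy": 0, "dz": 1, "ax": 0, "ay": 0, "az": 0, "claw": 0.65}, {"dx": 0, "dy": 0, "dz": 0, "ax": 0, "ay": 0, "az": 0, "claw": 0.7}, {"dx": 0, "dy": 0, "dz": 0, "ax": 0, "ay": 0, "az": 0, "claw": 0.7}, {"dx": 0, "dy": 0, "dz": 0, "ax": 0, "ay": 0, "az": 0, "claw": 0.7}, {"dx": 0, "dy": 0, "dz": 0, "ax": 0, "ay": 0, "az": 0, "claw": 0.7}, {"dx": 0, "dy": 0, "dz": 10, "ax": 0, "ay": 0, "az": 0, "claw": 0.7}, {"dx": 0, "dy": 0, "dz": 25, "ax": 0, "ay": 0, "az": 0, "claw": 0.7}, {"dx": 0, "dy": 0, "dz": 40, "ax": 0, "ay": 0, "az": 0, "claw": 0.7}, {"dx": 0, "dy": 0, "dz": 40, "ax": 0, "ay": 0, "az": 0, "claw": 0.7}, {"dx": 0, "dy": 0, "dz": 40, "ax": 0, "ay": 0, "az": 0, "claw": 0.85}, {"dx": 11, "dy": 19, "dz": 30, "ax": 0, "ay": 0, "az": -0.12, "claw": 0.85}, {"dx": 11, "dy": 19, "dz": 0, "ax": 0, "ay": 0, "az": -0.12, "claw": 0.85}])

```text
time: 23.2
eef_pos: [0.4871, -0.3392, 0.2182]
tool_rot: [0.578, 0.415, -0.414, -0.568]
force: [1.1, -0.4, 0.9]
width: 0.0726
```

step_arm(series=[{"dx": 12, "dy": 19, "dz": 0, "ax": 0, "ay": 0, "az": -0.12, "claw": 0.85}, {"dx": 12, "dy": 19, "dz": 0, "ax": 0, "ay": 0, "az": -0.12, "claw": 0.85}, {"dx": 12, "dy": 19, "dz": 0, "ax": 0, "ay": 0, "az": -0.12, "claw": 0.85}, {"dx": 12, "dy": 19, "dz": 0, "ax": 0, "ay": 0, "az": -0.12, "claw": 0.85}, {"dx": 12, "dy": 19, "dz": 0, "ax": 0, "ay": 0, "az": -0.12, "claw": 0.85}, {"dx": 12, "dy": 19, "dz": 0, "ax": 0, "ay": 0, "az": -0.12, "claw": 0.85}, {"dx": 12, "dy": 19, "dz": 0, "ax": 0, "ay": 0, "az": -0.12, "claw": 0.85}, {"dx": 12, "dy": 19, "dz": 0, "ax": 0, "ay": 0, "az": -0.12, "claw": 0.85}, {"dx": 12, "dy": 19, "dz": 0, "ax": 0, "ay": 0, "az": -0.12, "claw": 0.85}, {"dx": 12, "dy": 19, "dz": 0, "ax": 0, "ay": 0, "az": -0.12, "claw": 0.85}, {"dx": 12, "dy": 19, "dz": 0, "ax": 0, "ay": 0, "az": -0.12, "claw": 0.85}])

```text
time: 24.12
eef_pos: [0.6167, -0.1257, 0.2092]
tool_rot: [0.707, -0.023, 0.024, -0.707]
force: [1.4, -0.3, 0.4]
width: 0.0729
```

step_arm(series=[{"dx": 0, "dy": 0, "dz": -15, "ax": 0.061, "ay": -0.004, "az": 0, "claw": 0.85}, {"dx": 0, "dy": 0, "dz": -10, "ax": 0.061, "ay": -0.004, "az": 0, "claw": 0.85}, {"dx": 0, "dy": 0, "dz": 0, "ax": 0, "ay": 0, "az": 0, "claw": 0.85}, {"dx": 0, "dy": 0, "dz": 0, "ax": 0, "ay": 0, "az": 0, "claw": 0.85}])

```text
time: 24.45
eef_pos: [0.6156, -0.1273, 0.1831]
tool_rot: [-0.663, 0.02, -0.023, 0.748]
force: [0.1, -0.4, -0.5]
width: 0.0729
```

```bash
cat > look.py <<'E'
from h import *
import sys
s=sense();print(np.round(s['eef_pos'],4),R.from_quat(s['tool_rot']).as_matrix().round(3).tolist(),s['time'],s['force'].round(1) if hasattr(s['force'],'round') else s['force'],np.round(s['q'],2))
cam=sys.argv[1];a=capture(cam);cv2.imwrite('pics/'+sys.argv[2],a)
for q in sys.argv[3:]: print(q,find(q,cam,6))
E
python3 look.py top t2.png stock_1_mid issue_tray; python3 look.py wrist w9.png stock_1_mid lane_front
```

```text
[ 0.6156 -0.1273  0.1831] [[0.998, 0.008, 0.061], [-0.061, 0.121, 0.991], [0.0, -0.993, 0.121]] 24.45 [ 0.1 -0.4 -0.5] [-0.45  0.35  1.47  0.11  1.37 -0.42]
stock_1_mid [(0.56, [0.4648, -0.3749, 0.0257])]
issue_tray [(0.96, [0.4629, -0.3263, 0.0025]), (0.72, [0.4621, 0.0041, 0.0256])]
[ 0.6166 -0.1268  0.1846] [[0.998, 0.01, 0.059], [-0.06, 0.12, 0.991], [0.003, -0.993, 0.121]] 24.6 [-0.   0.6 -0.1] [-0.45  0.35  1.47  0.12  1.37 -0.42]
stock_1_mid []
lane_front []
```

View pics/w9.png

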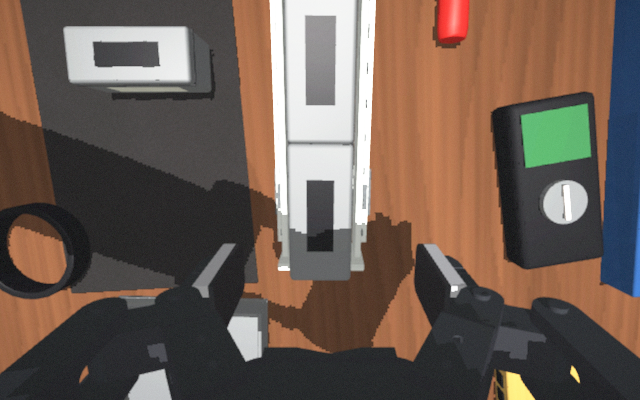

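Stock_2 has rolled to the stop, aligned. I'll descend, grip and lift as before.

step_arm(series=[{"dx": -4, "dy": -3, "dz": -8, "ax": 0, "ay": 0, "az": 0.01, "claw": 0.85}, {"dx": -1, "dy": 1, "dz": -20, "ax": 0, "ay": 0, "az": 0, "claw": 0.85}, {"dx": 0, "dy": 3, "dz": -25, "ax": 0, "ay": 0, "az": 0, "claw": 0.85}, {"dx": 0, "dy": 3, "dz": -25, "ax": 0, "ay": 0, "az": 0, "claw": 0.85}, {"dx": 0, "dy": 3, "dz": -20, "ax": 0, "ay": 0, "az": 0, "claw": 0.85}, {"dx": 0, "dy": 2, "dz": -12, "ax": 0, "ay": 0, "az": 0, "claw": 0.85}, {"dx": 0, "dy": 0, "dz": 0, "ax": 0, "ay": 0, "az": 0, "claw": 0.85}, {"dx": 0, "dy": 0, "dz": 0, "ax": 0, "ay": 0, "az": 0, "claw": 0.85}])

```text
time: 25.42
eef_pos: [0.6108, -0.1177, 0.0731]
tool_rot: [-0.662, 0.016, -0.019, 0.749]
force: [-0.6, -0.1, 0.1]
width: 0.0726
```

step_arm(series=[{"dx": 0, "dy": 0, "dz": 0, "ax": 0, "ay": 0, "az": 0, "claw": 0.2}, {"dx": 0, "dy": 0, "dz": 0, "ax": 0, "ay": 0, "az": 0, "claw": 0.2}, {"dx": 0, "dy": 0, "dz": 0, "ax": 0, "ay": 0, "az": 0, "claw": 0.2}, {"dx": 0, "dy": 0, "dz": 0, "ax": 0, "ay": 0, "az": 0, "claw": 0.2}, {"dx": 0, "dy": 0, "dz": 0, "ax": 0, "ay": 0, "az": 0, "claw": 0.2}, {"dx": 0, "dy": 0, "dz": 0, "ax": 0, "ay": 0, "az": 0, "claw": 0.2}, {"dx": 0, "dy": 0, "dz": 0, "ax": 0, "ay": 0, "az": 0, "claw": 0.2}])

```text
time: 26.0
eef_pos: [0.6121, -0.1184, 0.0755]
tool_rot: [-0.663, 0.015, -0.02, 0.748]
force: [-2.5, -0.3, 5.8]
width: 0.0422
```

step_arm(series=[{"dx": 0, "dy": 0, "dz": 4, "ax": 0, "ay": 0, "az": 0, "claw": 0.2}, {"dx": 0, "dy": -1, "dz": 8, "ax": 0, "ay": 0, "az": 0, "claw": 0.2}, {"dx": 0, "dy": -2, "dz": 16, "ax": 0, "ay": 0, "az": 0, "claw": 0.2}, {"dx": 0, "dy": -2, "dz": 16, "ax": 0, "ay": 0, "az": 0, "claw": 0.2}, {"dx": 0, "dy": -2, "dz": 16, "ax": 0, "ay": 0, "az": 0, "claw": 0.2}, {"dx": 0, "dy": -2, "dz": 16, "ax": 0, "ay": 0, "az": 0, "claw": 0.2}, {"dx": 0, "dy": 0, "dz": 16, "ax": 0, "ay": 0, "az": 0, "claw": 0.2}, {"dx": -10, "dy": 0, "dz": 35, "ax": -0.061, "ay": 0.004, "az": 0, "claw": 0.2}, {"dx": -10, "dy": 5, "dz": 35, "ax": -0.061, "ay": 0.004, "az": 0, "claw": 0.2}, {"dx": -10, "dy": 30, "dz": 10, "ax": 0, "ay": 0, "az": 0.12, "claw": 0.2}, {"dx": -10, "dy": 32, "dz": 0, "ax": 0, "ay": 0, "az": 0.12, "claw": 0.2}, {"dx": -10, "dy": 32, "dz": 0, "ax": 0, "ay": 0, "az": 0.12, "claw": 0.2}])

```text
time: 27.0
eef_pos: [0.5607, -0.0266, 0.2467]
tool_rot: [0.698, 0.111, -0.11, -0.698]
force: [0.4, 0.4, -7.3]
width: 0.0422
```

step_arm(series=[{"dx": -10, "dy": 32, "dz": 0, "ax": 0, "ay": 0, "az": 0.12, "claw": 0.2}, {"dx": -10, "dy": 32, "dz": 0, "ax": 0, "ay": 0, "az": 0.12, "claw": 0.2}, {"dx": -10, "dy": 32, "dz": 0, "ax": 0, "ay": 0, "az": 0.12, "claw": 0.2}, {"dx": -10, "dy": 32, "dz": 0, "ax": 0, "ay": 0, "az": 0.12, "claw": 0.2}, {"dx": -10, "dy": 32, "dz": 0, "ax": 0, "ay": 0, "az": 0.12, "claw": 0.2}, {"dx": -10, "dy": 32, "dz": 0, "ax": 0, "ay": 0, "az": 0.12, "claw": 0.2}, {"dx": -10, "dy": 32, "dz": 0, "ax": 0, "ay": 0, "az": 0.12, "claw": 0.2}, {"dx": -10, "dy": 30, "dz": 0, "ax": 0, "ay": 0, "az": 0.12, "claw": 0.2}, {"dx": -10, "dy": 30, "dz": 0, "ax": 0, "ay": 0, "az": 0.12, "claw": 0.2}, {"dx": -10, "dy": 30, "dz": 0, "ax": 0, "ay": 0, "az": 0.12, "claw": 0.2}, {"dx": -10, "dy": 25, "dz": 0, "ax": 0, "ay": 0, "az": 0.12, "claw": 0.2}, {"dx": 0, "dy": 0, "dz": 0, "ax": 0, "ay": 0, "az": 0, "claw": 0.2}])

```text
time: 28.0
eef_pos: [0.448, 0.3154, 0.2448]
tool_rot: [-0.481, -0.517, 0.517, 0.484]
force: [-0.2, 0.1, -6.1]
width: 0.042
```

```bash
python3 look.py wrist w10.png stock_1_mid tester_bay;python3 look.py top t3.png stock_1_mid new_1_mid issue_tray
```

```text
[0.448  0.3154 0.2448] [[-0.069, -0.003, -0.998], [0.998, 0.002, -0.069], [0.002, -1.0, 0.003]] 28.0 [-0.2  0.1 -6.1] [ 0.39  0.08  1.66  0.    1.41 -1.25]
stock_1_mid []
tester_bay []
[0.4506 0.311  0.2449] [[-0.059, -0.001, -0.998], [0.998, -0.001, -0.059], [-0.001, -1.0, 0.001]] 28.15 [ 0.3 -0.1 -6.1] [ 0.38  0.08  1.66 -0.    1.41 -1.25]
stock_1_mid [(0.65, [0.4639, -0.3749, 0.0284]), (0.28, [0.6858, -0.3772, 0.0021])]
new_1_mid []
issue_tray [(0.58, [0.4657, -0.3323, 0.0012]), (0.2, [0.6088, -0.1171, 0.083])]
```

step_arm(series=[{"dx": -1, "dy": -12, "dz": -15, "ax": 0, "ay": 0, "az": 0, "claw": 0.2}, {"dx": -1, "dy": -12, "dz": -30, "ax": 0, "ay": 0, "az": 0, "claw": 0.2}, {"dx": 0, "dy": 0, "dz": -35, "ax": 0, "ay": 0, "az": 0, "claw": 0.2}, {"dx": 0, "dy": 0, "dz": -35, "ax": 0, "ay": 0, "az": 0, "claw": 0.2}, {"dx": 0, "dy": 0, "dz": -20, "ax": 0, "ay": 0, "az": 0, "claw": 0.2}, {"dx": 0, "dy": 0, "dz": 0, "ax": 0, "ay": 0, "az": 0, "claw": 0.2}, {"dx": 0, "dy": 0, "dz": 0, "ax": 0, "ay": 0, "az": 0, "claw": 0.2}, {"dx": 0, "dy": 0, "dz": 0, "ax": 0, "ay": 0, "az": 0, "claw": 0.2}])

```text
time: 29.02
eef_pos: [0.4509, 0.2875, 0.1125]
tool_rot: [0.486, 0.515, -0.513, -0.484]
force: [0.2, -0.6, -5.8]
width: 0.0425
```

```bash
python3 look.py wrist w11.png stock_1_mid tester_bay
```

```text
[0.4509 0.2875 0.1125] [[-0.058, 0.004, -0.998], [0.998, 0.001, -0.058], [0.001, -1.0, -0.004]] 29.0167 [ 0.2 -0.6 -5.8] [ 0.34  0.18  1.82 -0.    1.14 -1.29]
stock_1_mid []
tester_bay []
```

View pics/w11.png

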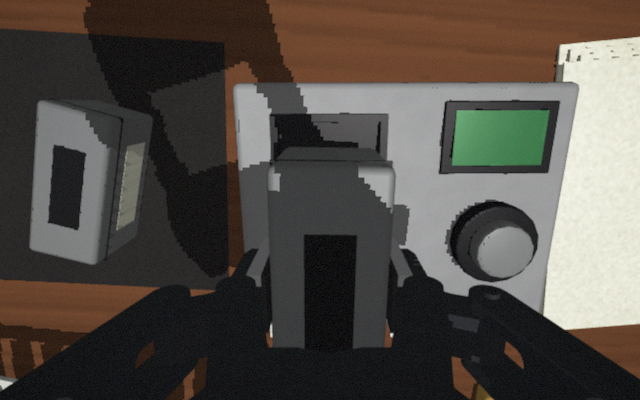

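Bay outer edges are at columns 270–388 (centre 329) and the pack centre is at about 331, so they line up. I'll lower to the earlier set position (0.448, 0.287, 0.079).

step_arm(series=[{"dx": -2, "dy": -0.5, "dz": -10, "ax": 0, "ay": 0, "az": 0, "claw": 0.2}, {"dx": 0, "dy": 0, "dz": -12, "ax": 0, "ay": 0, "az": 0, "claw": 0.2}, {"dx": 0, "dy": 0, "dz": -6, "ax": 0, "ay": 0, "az": 0, "claw": 0.2}, {"dx": 0, "dy": 0, "dz": -2, "ax": 0, "ay": 0, "az": 0, "claw": 0.2}, {"dx": 0, "dy": 0, "dz": -2, "ax": 0, "ay": 0, "az": 0, "claw": 0.2}, {"dx": 0, "dy": 0, "dz": 0, "ax": 0, "ay": 0, "az": 0, "claw": 0.2}, {"dx": 0, "dy": 0, "dz": 0, "ax": 0, "ay": 0, "az": 0, "claw": 0.2}])

```text
time: 29.75
eef_pos: [0.4461, 0.2863, 0.0794]
tool_rot: [-0.485, -0.513, 0.516, 0.485]
force: [-9.6, -5.2, 11.5]
width: 0.0421
```

step_arm(series=[{"dx": 0, "dy": 0, "dz": 1.5, "ax": 0, "ay": 0, "az": 0, "claw": 0.2}, {"dx": 0, "dy": 0, "dz": 0, "ax": 0, "ay": 0, "az": 0, "claw": 0.75}, {"dx": 0, "dy": 0, "dz": 0, "ax": 0, "ay": 0, "az": 0, "claw": 0.75}, {"dx": 0, "dy": 0, "dz": 0, "ax": 0, "ay": 0, "az": 0, "claw": 0.75}, {"dx": 0, "dy": 0, "dz": 0, "ax": 0, "ay": 0, "az": 0, "claw": 0.75}, {"dx": 0, "dy": 0, "dz": 0, "ax": 0, "ay": 0, "az": 0, "claw": 0.75}, {"dx": 0, "dy": 0, "dz": 15, "ax": 0, "ay": 0, "az": 0, "claw": 0.75}, {"dx": 0, "dy": 0, "dz": 25, "ax": 0, "ay": 0, "az": 0, "claw": 0.75}, {"dx": 0, "dy": 0, "dz": 30, "ax": 0, "ay": 0, "az": 0, "claw": 0.75}, {"dx": 1, "dy": 8, "dz": 10, "ax": 0, "ay": 0, "az": 0, "claw": 0}, {"dx": 5, "dy": 30, "dz": 0, "ax": 0, "ay": 0, "az": 0, "claw": 0}, {"dx": 5, "dy": 30, "dz": 0, "ax": 0, "ay": 0, "az": 0, "claw": 0}])

```text
time: 30.75
eef_pos: [0.4592, 0.3558, 0.1611]
tool_rot: [0.486, 0.515, -0.513, -0.485]
force: [0.8, -0.1, -0.0]
width: 0.0283
```

step_arm(series=[{"dx": 1, "dy": 30, "dz": 0, "ax": 0, "ay": 0, "az": 0, "claw": 0}, {"dx": 0, "dy": 0, "dz": -10, "ax": 0, "ay": 0, "az": 0, "claw": 0}, {"dx": 0, "dy": 0, "dz": -15, "ax": 0, "ay": 0, "az": 0, "claw": 0}, {"dx": 0, "dy": 0, "dz": -15, "ax": 0, "ay": 0, "az": 0, "claw": 0}, {"dx": 0, "dy": 0, "dz": -15, "ax": 0, "ay": 0, "az": 0, "claw": 0}, {"dx": 0, "dy": 0, "dz": -10, "ax": 0, "ay": 0, "az": 0, "claw": 0}, {"dx": 0, "dy": 0, "dz": 0, "ax": 0, "ay": 0, "az": 0, "claw": 0}, {"dx": 0, "dy": 0, "dz": 0, "ax": 0, "ay": 0, "az": 0, "claw": 0}, {"dx": 0, "dy": 0, "dz": 0, "ax": 0, "ay": 0, "az": 0, "claw": 0}])

```text
time: 31.5
eef_pos: [0.4597, 0.385, 0.0956]
tool_rot: [0.485, 0.515, -0.514, -0.485]
force: [-0.1, 0.2, -0.2]
width: 0.0003
```

```bash
python3 look.py scene s3.png stock_1_mid; python3 look.py wrist w12.png stock_1_mid test_button_top
```

```text
[0.4597 0.385  0.0956] [[-0.059, 0.001, -0.998], [0.998, 0.0, -0.059], [0.0, -1.0, -0.001]] 31.5 [-0.1  0.2 -0.2] [ 0.5   0.36  1.64 -0.    1.14 -1.13]
stock_1_mid [(0.72, [0.4664, -0.3798, 0.0311])]
[0.4599 0.3852 0.0961] [[-0.059, 0.002, -0.998], [0.998, 0.001, -0.059], [0.0, -1.0, -0.002]] 31.6 [0.4 0.  0. ] [ 0.5   0.36  1.64 -0.    1.14 -1.13]
stock_1_mid []
test_button_top [(0.68, [0.4566, 0.3835, 0.0816])]
```

```bash
python3 - <<'E'
import cv2,numpy as np
a=cv2.imread('pics/w12.png');b=cv2.imread('pics/s3.png')
cv2.imwrite('pics/v13.png',np.hstack([a[:,:380],cv2.resize(b[215:310,390:490],(421,400),interpolation=cv2.INTER_CUBIC)]))
E
```

```text
(no output)
```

View pics/v13.png

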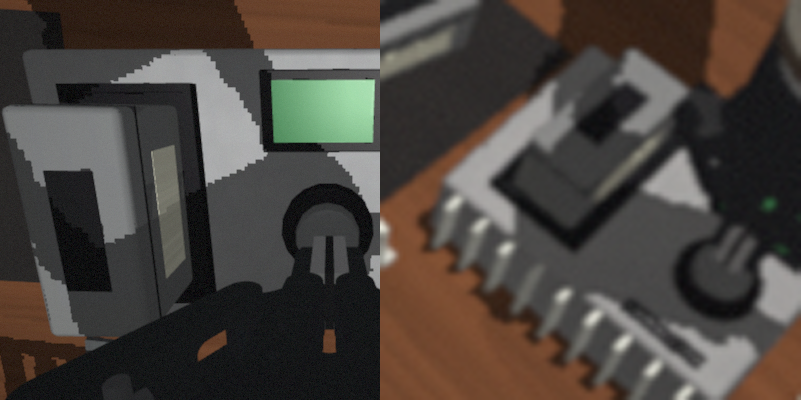

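The second pack is flat in the bay, the display is lit, and the fingers are over the cap. I'll press and hold.

step_arm(series=[{"dx": 0, "dy": 0, "dz": -8, "ax": 0, "ay": 0, "az": 0, "claw": 0}, {"dx": 0, "dy": 0, "dz": -4, "ax": 0, "ay": 0, "az": 0, "claw": 0}, {"dx": 0, "dy": 0, "dz": -3, "ax": 0, "ay": 0, "az": 0, "claw": 0}, {"dx": 0, "dy": 0, "dz": -3, "ax": 0, "ay": 0, "az": 0, "claw": 0}, {"dx": 0, "dy": 0, "dz": -3, "ax": 0, "ay": 0, "az": 0, "claw": 0}, {"dx": 0, "dy": 0, "dz": -1, "ax": 0, "ay": 0, "az": 0, "claw": 0}, {"dx": 0, "dy": 0, "dz": 0, "ax": 0, "ay": 0, "az": 0, "claw": 0}, {"dx": 0, "dy": 0, "dz": 0, "ax": 0, "ay": 0, "az": 0, "claw": 0}])

```text
time: 32.42
eef_pos: [0.4591, 0.3848, 0.0758]
tool_rot: [-0.485, -0.514, 0.515, 0.485]
force: [-10.0, -6.7, 21.6]
width: 0.0
```

Bottomed at the same z (0.0758). Holding.

step_arm(series=[{"dx": 0, "dy": 0, "dz": 0, "ax": 0, "ay": 0, "az": 0, "claw": 0}, {"dx": 0, "dy": 0, "dz": 0, "ax": 0, "ay": 0, "az": 0, "claw": 0}, {"dx": 0, "dy": 0, "dz": 0, "ax": 0, "ay": 0, "az": 0, "claw": 0}, {"dx": 0, "dy": 0, "dz": 0, "ax": 0, "ay": 0, "az": 0, "claw": 0}, {"dx": 0, "dy": 0, "dz": 0, "ax": 0, "ay": 0, "az": 0, "claw": 0}, {"dx": 0, "dy": 0, "dz": 0, "ax": 0, "ay": 0, "az": 0, "claw": 0}, {"dx": 0, "dy": 0, "dz": 0, "ax": 0, "ay": 0, "az": 0, "claw": 0}, {"dx": 0, "dy": 0, "dz": 0, "ax": 0, "ay": 0, "az": 0, "claw": 0}, {"dx": 0, "dy": 0, "dz": 0, "ax": 0, "ay": 0, "az": 0, "claw": 0}, {"dx": 0, "dy": 0, "dz": 0, "ax": 0, "ay": 0, "az": 0, "claw": 0}, {"dx": 0, "dy": 0, "dz": 0, "ax": 0, "ay": 0, "az": 0, "claw": 0}, {"dx": 0, "dy": 0, "dz": 0, "ax": 0, "ay": 0, "az": 0, "claw": 0}])

```text
time: 33.42
eef_pos: [0.459, 0.3848, 0.0758]
tool_rot: [-0.485, -0.514, 0.515, 0.485]
force: [-9.5, -5.3, 22.1]
width: 0.0001
```

step_arm(series=[{"dx": 0, "dy": 0, "dz": 0, "ax": 0, "ay": 0, "az": 0, "claw": 0}, {"dx": 0, "dy": 0, "dz": 0, "ax": 0, "ay": 0, "az": 0, "claw": 0}, {"dx": 0, "dy": 0, "dz": 0, "ax": 0, "ay": 0, "az": 0, "claw": 0}, {"dx": 0, "dy": 0, "dz": 0, "ax": 0, "ay": 0, "az": 0, "claw": 0}, {"dx": 0, "dy": 0, "dz": 0, "ax": 0, "ay": 0, "az": 0, "claw": 0}, {"dx": 0, "dy": 0, "dz": 0, "ax": 0, "ay": 0, "az": 0, "claw": 0}, {"dx": 0, "dy": 0, "dz": 0, "ax": 0, "ay": 0, "az": 0, "claw": 0}, {"dx": 0, "dy": 0, "dz": 0, "ax": 0, "ay": 0, "az": 0, "claw": 0}, {"dx": 0, "dy": 0, "dz": 0, "ax": 0, "ay": 0, "az": 0, "claw": 0}, {"dx": 0, "dy": 0, "dz": 0, "ax": 0, "ay": 0, "az": 0, "claw": 0}, {"dx": 0, "dy": 0, "dz": 0, "ax": 0, "ay": 0, "az": 0, "claw": 0}, {"dx": 0, "dy": 0, "dz": 0, "ax": 0, "ay": 0, "az": 0, "claw": 0}])

```text
time: 34.42
eef_pos: [0.4591, 0.3848, 0.0758]
tool_rot: [-0.485, -0.514, 0.515, 0.485]
force: [-8.2, -5.9, 21.5]
width: 0.0004
```

step_arm(series=[{"dx": 0, "dy": 0, "dz": 0, "ax": 0, "ay": 0, "az": 0, "claw": 0}, {"dx": 0, "dy": 0, "dz": 0, "ax": 0, "ay": 0, "az": 0, "claw": 0}, {"dx": 0, "dy": 0, "dz": 0, "ax": 0, "ay": 0, "az": 0, "claw": 0}, {"dx": 0, "dy": 0, "dz": 0, "ax": 0, "ay": 0, "az": 0, "claw": 0}, {"dx": 0, "dy": 0, "dz": 0, "ax": 0, "ay": 0, "az": 0, "claw": 0}, {"dx": 0, "dy": 0, "dz": 0, "ax": 0, "ay": 0, "az": 0, "claw": 0}, {"dx": 0, "dy": 0, "dz": 0, "ax": 0, "ay": 0, "az": 0, "claw": 0}, {"dx": 0, "dy": 0, "dz": 0, "ax": 0, "ay": 0, "az": 0, "claw": 0}, {"dx": 0, "dy": 0, "dz": 0, "ax": 0, "ay": 0, "az": 0, "claw": 0}, {"dx": 0, "dy": 0, "dz": 0, "ax": 0, "ay": 0, "az": 0, "claw": 0}, {"dx": 0, "dy": 0, "dz": 0, "ax": 0, "ay": 0, "az": 0, "claw": 0}, {"dx": 0, "dy": 0, "dz": 0, "ax": 0, "ay": 0, "az": 0, "claw": 0}])

```text
time: 35.42
eef_pos: [0.459, 0.3848, 0.0757]
tool_rot: [-0.485, -0.514, 0.515, 0.485]
force: [-9.1, -6.1, 21.4]
width: 0.0001
```

step_arm(series=[{"dx": 0, "dy": 0, "dz": 0, "ax": 0, "ay": 0, "az": 0, "claw": 0}, {"dx": 0, "dy": 0, "dz": 0, "ax": 0, "ay": 0, "az": 0, "claw": 0}, {"dx": 0, "dy": 0, "dz": 0, "ax": 0, "ay": 0, "az": 0, "claw": 0}, {"dx": 0, "dy": 0, "dz": 0, "ax": 0, "ay": 0, "az": 0, "claw": 0}, {"dx": 0, "dy": 0, "dz": 0, "ax": 0, "ay": 0, "az": 0, "claw": 0}, {"dx": 0, "dy": 0, "dz": 0, "ax": 0, "ay": 0, "az": 0, "claw": 0}])

```text
time: 35.92
eef_pos: [0.4591, 0.3848, 0.0758]
tool_rot: [-0.485, -0.514, 0.515, 0.485]
force: [-9.5, -6.7, 21.7]
width: 0.0001
```

step_arm(series=[{"dx": 0, "dy": 0, "dz": 10, "ax": 0, "ay": 0, "az": 0, "claw": 0}, {"dx": 0, "dy": 0, "dz": 20, "ax": 0, "ay": 0, "az": 0, "claw": 0}, {"dx": 0, "dy": 0, "dz": 35, "ax": 0, "ay": 0, "az": 0, "claw": 0.8}, {"dx": 0, "dy": 0, "dz": 20, "ax": 0, "ay": 0, "az": 0, "claw": 0.8}, {"dx": -4, "dy": -33, "dz": 0, "ax": 0, "ay": 0, "az": 0, "claw": 0.8}, {"dx": -4, "dy": -33, "dz": 0, "ax": 0, "ay": 0, "az": 0, "claw": 0.8}, {"dx": -3, "dy": -32, "dz": 0, "ax": 0, "ay": 0, "az": 0, "claw": 0.8}, {"dx": 0, "dy": 0, "dz": 0, "ax": 0, "ay": 0, "az": 0, "claw": 0.8}, {"dx": 0, "dy": 0, "dz": 0, "ax": 0, "ay": 0, "az": 0, "claw": 0.8}, {"dx": 0, "dy": 0, "dz": 0, "ax": 0, "ay": 0, "az": 0, "claw": 0.8}])

```text
time: 36.75
eef_pos: [0.4482, 0.287, 0.1577]
tool_rot: [-0.485, -0.514, 0.514, 0.485]
force: [-0.5, 0.6, -0.1]
width: 0.0684
```

step_arm(series=[{"dx": 0, "dy": 0, "dz": -25, "ax": 0, "ay": 0, "az": 0, "claw": 0.8}, {"dx": 0, "dy": 0, "dz": -25, "ax": 0, "ay": 0, "az": 0, "claw": 0.8}, {"dx": 0, "dy": 0, "dz": -20, "ax": 0, "ay": 0, "az": 0, "claw": 0.8}, {"dx": 0, "dy": 0, "dz": -8, "ax": 0, "ay": 0, "az": 0, "claw": 0.8}, {"dx": 0, "dy": 0, "dz": 0, "ax": 0, "ay": 0, "az": 0, "claw": 0.2}, {"dx": 0, "dy": 0, "dz": 0, "ax": 0, "ay": 0, "az": 0, "claw": 0.2}, {"dx": 0, "dy": 0, "dz": 0, "ax": 0, "ay": 0, "az": 0, "claw": 0.2}, {"dx": 0, "dy": 0, "dz": 0, "ax": 0, "ay": 0, "az": 0, "claw": 0.2}, {"dx": 0, "dy": 0, "dz": 0, "ax": 0, "ay": 0, "az": 0, "claw": 0.2}, {"dx": 0, "dy": 0, "dz": 0, "ax": 0, "ay": 0, "az": 0, "claw": 0.2}, {"dx": 0, "dy": 0, "dz": 0, "ax": 0, "ay": 0, "az": 0, "claw": 0.2}])

```text
time: 37.67
eef_pos: [0.4488, 0.2873, 0.0807]
tool_rot: [0.485, 0.515, -0.514, -0.485]
force: [0.6, 1.9, 1.1]
width: 0.0424
```

step_arm(series=[{"dx": 0, "dy": 0, "dz": 8, "ax": 0, "ay": 0, "az": 0, "claw": 0.2}, {"dx": 0, "dy": 0, "dz": 30, "ax": 0, "ay": 0, "az": 0, "claw": 0.2}, {"dx": 0, "dy": 0, "dz": 40, "ax": 0, "ay": 0, "az": 0, "claw": 0.2}, {"dx": 0, "dy": -15, "dz": 35, "ax": 0, "ay": 0, "az": 0, "claw": 0.2}, {"dx": 0, "dy": -32, "dz": 20, "ax": 0, "ay": 0, "az": -0.013, "claw": 0.2}, {"dx": 0, "dy": -35, "dz": 5, "ax": 0, "ay": 0, "az": -0.013, "claw": 0.2}, {"dx": 0, "dy": -35, "dz": 0, "ax": 0, "ay": 0, "az": -0.013, "claw": 0.2}, {"dx": 2, "dy": -35, "dz": 0, "ax": 0, "ay": 0, "az": -0.013, "claw": 0.2}, {"dx": 2, "dy": -35, "dz": 0, "ax": 0, "ay": 0, "az": -0.013, "claw": 0.2}, {"dx": 2, "dy": -35, "dz": 0, "ax": 0, "ay": 0, "az": -0.013, "claw": 0.2}, {"dx": 2, "dy": -35, "dz": 0, "ax": 0, "ay": 0, "az": -0.013, "claw": 0.2}, {"dx": 2, "dy": -35, "dz": 0, "ax": 0, "ay": 0, "az": -0.013, "claw": 0.2}])

```text
time: 38.67
eef_pos: [0.4569, -0.0068, 0.2173]
tool_rot: [-0.511, -0.488, 0.489, 0.512]
force: [0.5, 1.0, -5.9]
width: 0.0423
```

step_arm(series=[{"dx": 2, "dy": -35, "dz": 0, "ax": 0, "ay": 0, "az": -0.013, "claw": 0.2}, {"dx": 2, "dy": -35, "dz": 0, "ax": 0, "ay": 0, "az": -0.013, "claw": 0.2}, {"dx": 2, "dy": -35, "dz": 0, "ax": 0, "ay": 0, "az": 0, "claw": 0.2}, {"dx": 2, "dy": -35, "dz": 0, "ax": 0, "ay": 0, "az": 0, "claw": 0.2}, {"dx": 2, "dy": -35, "dz": 0, "ax": 0, "ay": 0, "az": 0, "claw": 0.2}, {"dx": 2, "dy": -35, "dz": 0, "ax": 0, "ay": 0, "az": 0, "claw": 0.2}, {"dx": 0, "dy": -35, "dz": 0, "ax": 0, "ay": 0, "az": 0, "claw": 0.2}, {"dx": 0, "dy": -20, "dz": 0, "ax": 0, "ay": 0, "az": 0, "claw": 0.2}, {"dx": 0, "dy": 0, "dz": 0, "ax": 0, "ay": 0, "az": 0, "claw": 0.2}, {"dx": 0, "dy": 0, "dz": 0, "ax": 0, "ay": 0, "az": 0, "claw": 0.2}])

```text
time: 39.5
eef_pos: [0.4691, -0.2706, 0.217]
tool_rot: [-0.517, -0.481, 0.482, 0.519]
force: [-0.4, 0.3, -5.9]
width: 0.0421
```

step_arm(series=[{"dx": -1, "dy": -7, "dz": -20, "ax": 0, "ay": 0, "az": 0, "claw": 0.2}, {"dx": 0, "dy": 0, "dz": -40, "ax": 0, "ay": 0, "az": 0, "claw": 0.2}, {"dx": 0, "dy": 0, "dz": -40, "ax": 0, "ay": 0, "az": 0, "claw": 0.2}, {"dx": 0, "dy": 0, "dz": -40, "ax": 0, "ay": 0, "az": 0, "claw": 0.2}, {"dx": 0, "dy": 0, "dz": -25, "ax": 0, "ay": 0, "az": 0, "claw": 0.2}, {"dx": 0, "dy": 0, "dz": -15, "ax": 0, "ay": 0, "az": 0, "claw": 0.2}, {"dx": 0, "dy": 0, "dz": -8, "ax": 0, "ay": 0, "az": 0, "claw": 0.2}, {"dx": 0, "dy": 0, "dz": 0, "ax": 0, "ay": 0, "az": 0, "claw": 0.2}, {"dx": 0, "dy": 0, "dz": 0, "ax": 0, "ay": 0, "az": 0, "claw": 0.2}])

```text
time: 40.25
eef_pos: [0.4696, -0.2769, 0.0305]
tool_rot: [0.517, 0.482, -0.482, -0.517]
force: [-0.2, 1.2, -6.0]
width: 0.042
```

step_arm(series=[{"dx": 0, "dy": 0, "dz": -2, "ax": 0, "ay": 0, "az": 0, "claw": 0.2}, {"dx": 0, "dy": 0, "dz": -1.5, "ax": 0, "ay": 0, "az": 0, "claw": 0.2}, {"dx": 0, "dy": 0, "dz": 0, "ax": 0, "ay": 0, "az": 0, "claw": 0.2}, {"dx": 0, "dy": 0, "dz": 0, "ax": 0, "ay": 0, "az": 0, "claw": 0.2}])

```text
time: 40.58
eef_pos: [0.4695, -0.2775, 0.027]
tool_rot: [0.518, 0.482, -0.482, -0.517]
force: [-0.6, 0.8, -6.2]
width: 0.0422
```

step_arm(series=[{"dx": 0, "dy": 0, "dz": -1.5, "ax": 0, "ay": 0, "az": 0, "claw": 0.2}, {"dx": 0, "dy": 0, "dz": -1.5, "ax": 0, "ay": 0, "az": 0, "claw": 0.2}, {"dx": 0, "dy": 0, "dz": 0, "ax": 0, "ay": 0, "az": 0, "claw": 0.2}])

```text
time: 40.83
eef_pos: [0.4695, -0.2777, 0.0247]
tool_rot: [0.518, 0.482, -0.482, -0.517]
force: [-3.2, 2.1, 3.7]
width: 0.0423
```

step_arm(series=[{"dx": 0, "dy": 0, "dz": 0, "ax": 0, "ay": 0, "az": 0, "claw": 0.65}, {"dx": 0, "dy": 0, "dz": 0, "ax": 0, "ay": 0, "az": 0, "claw": 0.7}, {"dx": 0, "dy": 0, "dz": 0, "ax": 0, "ay": 0, "az": 0, "claw": 0.7}, {"dx": 0, "dy": 0, "dz": 0, "ax": 0, "ay": 0, "az": 0, "claw": 0.7}, {"dx": 0, "dy": 0, "dz": 0, "ax": 0, "ay": 0, "az": 0, "claw": 0.7}, {"dx": 0, "dy": 0, "dz": 10, "ax": 0, "ay": 0, "az": 0, "claw": 0.7}, {"dx": 0, "dy": 0, "dz": 25, "ax": 0, "ay": 0, "az": 0, "claw": 0.7}, {"dx": 0, "dy": 0, "dz": 40, "ax": 0, "ay": 0, "az": 0, "claw": 0.7}, {"dx": 0, "dy": 0, "dz": 40, "ax": 0, "ay": 0, "az": 0, "claw": 0.85}, {"dx": 0, "dy": 0, "dz": 40, "ax": 0, "ay": 0, "az": 0, "claw": 0.85}, {"dx": 0, "dy": 10, "dz": 30, "ax": 0, "ay": 0, "az": 0, "claw": 0.85}, {"dx": 5, "dy": 35, "dz": 0, "ax": 0, "ay": 0, "az": 0, "claw": 0.85}])

```text
time: 41.83
eef_pos: [0.4772, -0.2378, 0.2177]
tool_rot: [0.524, 0.481, -0.481, -0.512]
force: [1.3, 1.1, 0.9]
width: 0.0726
```

step_arm(series=[{"dx": 8, "dy": 35, "dz": 0, "ax": 0, "ay": 0, "az": 0, "claw": 0.85}, {"dx": 8, "dy": 35, "dz": 0, "ax": 0, "ay": 0, "az": 0, "claw": 0.85}, {"dx": 8, "dy": 35, "dz": 0, "ax": 0, "ay": 0, "az": 0, "claw": 0.85}, {"dx": 8, "dy": 35, "dz": 0, "ax": 0, "ay": 0, "az": 0, "claw": 0.85}, {"dx": 8, "dy": 35, "dz": 0, "ax": 0, "ay": 0, "az": 0, "claw": 0.85}, {"dx": 8, "dy": 35, "dz": 0, "ax": 0, "ay": 0, "az": 0, "claw": 0.85}, {"dx": 8, "dy": 30, "dz": 0, "ax": 0, "ay": 0, "az": 0, "claw": 0.85}, {"dx": 0, "dy": 0, "dz": 0, "ax": 0, "ay": 0, "az": 0, "claw": 0.85}, {"dx": 0, "dy": 0, "dz": 0, "ax": 0, "ay": 0, "az": 0, "claw": 0.85}, {"dx": 0, "dy": 0, "dz": 0, "ax": 0, "ay": 0, "az": 0, "claw": 0.85}])

```text
time: 42.67
eef_pos: [0.5301, 0.0073, 0.2088]
tool_rot: [0.518, 0.482, -0.482, -0.517]
force: [1.0, 0.1, 0.5]
width: 0.0729
```

```bash
python3 look.py scene s4.png stock_1_mid new_1_mid; python3 look.py wrist w14.png stock_1_mid new_1_mid
```

```text
[0.5301 0.0073 0.2088] [[0.07, 0.0, -0.998], [0.998, -0.001, 0.07], [-0.001, -1.0, -0.0]] 42.6667 [1.  0.1 0.5] [-0.21  0.06  1.75 -0.    1.33 -1.71]
stock_1_mid [(0.75, [0.4653, -0.38, 0.0306])]
new_1_mid []
[0.53   0.0066 0.2085] [[0.073, -0.0, -0.997], [0.997, -0.001, 0.073], [-0.001, -1.0, -0.0]] 42.8167 [ 0.4 -1.3  0.8] [-0.22  0.06  1.75 -0.    1.33 -1.71]
stock_1_mid []
new_1_mid []
```

View pics/w14.png

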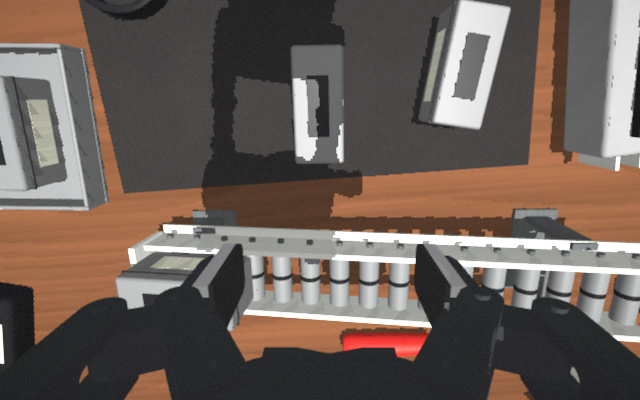

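Two new packs: A has top-face corners (292,44), (343,46), (344,162), (293,161). B has about (460,2), (510,8), (480,128), (434,123). One pack is in the lane at the stop.

```bash
python3 - <<'E'
from h import *
for C in [[(292,44),(343,46),(344,162),(293,161)],[(460,2),(510,8),(480,128),(434,123)]]:
    P=np.array([ray(u,'wrist',.052)[:2] for u in C]);e=(P[2]+P[3]-P[0]-P[1])/2;w=(P[1]+P[2]-P[0]-P[3])/2
    print(P.mean(0).round(4),np.linalg.norm(e).round(4),np.linalg.norm(w).round(4),'len yaw',np.degrees(np.arctan2(e[1],e[0])).round(1),'w yaw',np.degrees(np.arctan2(w[1],w[0])).round(1))
E
```

```text
[0.4652 0.0016] 0.094 0.0426 len yaw -4.1 w yaw 84.2
[0.4445 0.1276] 0.093 0.0396 len yaw -12.1 w yaw 79.8
```

step_arm(series=[{"dx": -33, "dy": -3, "dz": -10, "ax": 0, "ay": 0, "az": 0, "claw": 0.85}, {"dx": -32, "dy": -2, "dz": -10, "ax": 0, "ay": 0, "az": 0, "claw": 0.85}, {"dx": 0, "dy": 0, "dz": -35, "ax": 0, "ay": 0, "az": 0, "claw": 0.85}, {"dx": 0, "dy": 0, "dz": -35, "ax": 0, "ay": 0, "az": 0, "claw": 0.85}, {"dx": 0, "dy": 0, "dz": -30, "ax": 0, "ay": 0, "az": 0, "claw": 0.85}, {"dx": 0, "dy": 0, "dz": -30, "ax": 0, "ay": 0, "az": 0, "claw": 0.85}, {"dx": 0, "dy": 0, "dz": -25, "ax": 0, "ay": 0, "az": 0, "claw": 0.85}, {"dx": 0, "dy": 0, "dz": -11, "ax": 0, "ay": 0, "az": 0, "claw": 0.85}, {"dx": 0, "dy": 0, "dz": 0, "ax": 0, "ay": 0, "az": 0, "claw": 0.85}, {"dx": 0, "dy": 0, "dz": 0, "ax": 0, "ay": 0, "az": 0, "claw": 0.85}])

```text
time: 43.8
eef_pos: [0.4654, 0.0025, 0.0228]
tool_rot: [0.518, 0.482, -0.482, -0.517]
force: [0.3, 0.6, -0.5]
width: 0.0727
```

step_arm(series=[{"dx": 0, "dy": 0, "dz": 0, "ax": 0, "ay": 0, "az": 0, "claw": 0.2}, {"dx": 0, "dy": 0, "dz": 0, "ax": 0, "ay": 0, "az": 0, "claw": 0.2}, {"dx": 0, "dy": 0, "dz": 0, "ax": 0, "ay": 0, "az": 0, "claw": 0.2}, {"dx": 0, "dy": 0, "dz": 0, "ax": 0, "ay": 0, "az": 0, "claw": 0.2}, {"dx": 0, "dy": 0, "dz": 0, "ax": 0, "ay": 0, "az": 0, "claw": 0.2}, {"dx": 0, "dy": 0, "dz": 0, "ax": 0, "ay": 0, "az": 0, "claw": 0.2}, {"dx": 0, "dy": 0, "dz": 0, "ax": 0, "ay": 0, "az": 0, "claw": 0.2}])

```text
time: 44.38
eef_pos: [0.4668, 0.0021, 0.0244]
tool_rot: [0.519, 0.483, -0.482, -0.516]
force: [-2.2, -1.1, 5.8]
width: 0.042
```

step_arm(series=[{"dx": 0, "dy": 0, "dz": 10, "ax": 0, "ay": 0, "az": 0, "claw": 0.2}, {"dx": 0, "dy": 0, "dz": 30, "ax": 0, "ay": 0, "az": 0, "claw": 0.2}, {"dx": 0, "dy": 0, "dz": 40, "ax": 0, "ay": 0, "az": 0, "claw": 0.2}, {"dx": 0, "dy": 0, "dz": 40, "ax": 0, "ay": 0, "az": 0, "claw": 0.2}, {"dx": 0, "dy": 0, "dz": 40, "ax": 0, "ay": 0, "az": -0.12, "claw": 0.2}, {"dx": 0, "dy": 10, "dz": 35, "ax": 0, "ay": 0, "az": -0.12, "claw": 0.2}, {"dx": 15, "dy": 15, "dz": 20, "ax": 0, "ay": 0, "az": -0.12, "claw": 0.2}, {"dx": 15, "dy": 15, "dz": 0, "ax": 0, "ay": 0, "az": -0.12, "claw": 0.2}, {"dx": 15, "dy": 15, "dz": 0, "ax": 0, "ay": 0, "az": -0.12, "claw": 0.2}, {"dx": 15, "dy": 15, "dz": 0, "ax": 0, "ay": 0, "az": -0.12, "claw": 0.2}, {"dx": 15, "dy": 15, "dz": 0, "ax": 0, "ay": 0, "az": -0.12, "claw": 0.2}, {"dx": 15, "dy": 15, "dz": 0, "ax": 0, "ay": 0, "az": -0.12, "claw": 0.2}])

```text
time: 45.38
eef_pos: [0.5547, 0.1038, 0.237]
tool_rot: [-0.682, -0.186, 0.187, 0.682]
force: [-0.5, -0.2, -5.5]
width: 0.0422
```

step_arm(series=[{"dx": 15, "dy": 15, "dz": 0, "ax": 0, "ay": 0, "az": -0.12, "claw": 0.2}, {"dx": 15, "dy": 15, "dz": 0, "ax": 0, "ay": 0, "az": -0.12, "claw": 0.2}, {"dx": 15, "dy": 15, "dz": 0, "ax": 0, "ay": 0, "az": -0.12, "claw": 0.2}, {"dx": 15, "dy": 15, "dz": 0, "ax": 0, "ay": 0, "az": -0.12, "claw": 0.2}, {"dx": 15, "dy": 0, "dz": 0, "ax": 0, "ay": 0, "az": -0.12, "claw": 0.2}, {"dx": 0, "dy": 0, "dz": 0, "ax": 0.061, "ay": -0.004, "az": 0, "claw": 0.2}, {"dx": 0, "dy": 0, "dz": 0, "ax": 0.061, "ay": -0.004, "az": 0, "claw": 0.2}, {"dx": 0, "dy": 0, "dz": 0, "ax": 0, "ay": 0, "az": 0, "claw": 0.2}, {"dx": 0, "dy": 0, "dz": 0, "ax": 0, "ay": 0, "az": 0, "claw": 0.2}])

```text
time: 46.13
eef_pos: [0.6293, 0.162, 0.2368]
tool_rot: [-0.663, 0.021, -0.022, 0.748]
force: [0.0, 0.1, -5.6]
width: 0.0418
```

```bash
python3 look.py wrist w15.png lane_rear
```

```text
[0.6293 0.162  0.2368] [[0.998, 0.006, 0.061], [-0.061, 0.12, 0.991], [-0.002, -0.993, 0.12]] 46.1333 [ 0.   0.1 -5.6] [0.01 0.32 1.4  0.12 1.42 0.05]
lane_rear [(0.85, [0.6326, 0.2597, 0.1041])]
```

step_arm(series=[{"dx": 1, "dy": 4, "dz": -35, "ax": 0, "ay": 0, "az": -0.009, "claw": 0.2}, {"dx": 1, "dy": 4, "dz": -35, "ax": 0, "ay": 0, "az": 0, "claw": 0.2}, {"dx": 1, "dy": 4, "dz": -30, "ax": 0, "ay": 0, "az": 0, "claw": 0.2}, {"dx": 0, "dy": 0, "dz": 0, "ax": 0, "ay": 0, "az": 0, "claw": 0.2}, {"dx": 0, "dy": 0, "dz": 0, "ax": 0, "ay": 0, "az": 0, "claw": 0.2}, {"dx": 0, "dy": 0, "dz": 0, "ax": 0, "ay": 0, "az": 0, "claw": 0.2}])

```text
time: 46.73
eef_pos: [0.6344, 0.1751, 0.1397]
tool_rot: [-0.662, 0.021, -0.027, 0.749]
force: [1.1, 1.2, -4.2]
width: 0.0422
```

```bash
python3 look.py wrist w16.png
```

```text
[0.6344 0.1751 0.1397] [[0.998, 0.012, 0.067], [-0.068, 0.122, 0.99], [0.004, -0.993, 0.122]] 46.7333 [ 1.1  1.2 -4.2] [0.03 0.42 1.47 0.13 1.24 0.06]
```

View pics/w16.png

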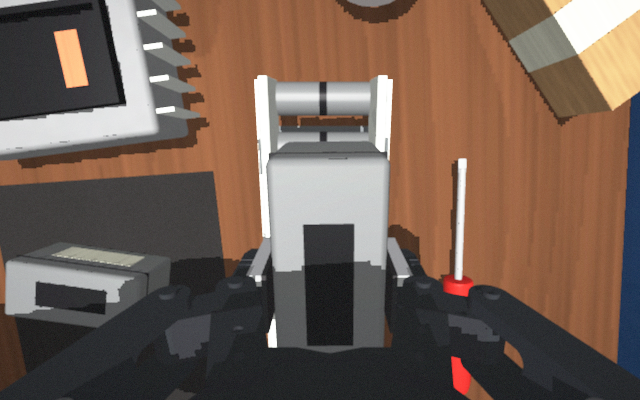

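Lane channel inner walls are at columns 275–372 (centre 323.5) against about 328.5 for the pack: shift 3 mm toward -x, then lower along the normal.

step_arm(series=[{"dx": -3, "dy": 0, "dz": 0, "ax": 0, "ay": 0, "az": 0, "claw": 0.2}, {"dx": 0, "dy": 1, "dz": -10, "ax": 0, "ay": 0, "az": 0, "claw": 0.2}, {"dx": 0, "dy": 1, "dz": -9, "ax": 0, "ay": 0, "az": 0, "claw": 0.2}, {"dx": 0, "dy": 1, "dz": -5, "ax": 0, "ay": 0, "az": 0, "claw": 0.2}, {"dx": 0, "dy": 0, "dz": -2, "ax": 0, "ay": 0, "az": 0, "claw": 0.2}, {"dx": 0, "dy": 0, "dz": 0, "ax": 0, "ay": 0, "az": 0, "claw": 0.2}, {"dx": 0, "dy": 0, "dz": 0, "ax": 0, "ay": 0, "az": 0, "claw": 0.2}])

```text
time: 47.37
eef_pos: [0.6311, 0.1777, 0.1167]
tool_rot: [-0.662, 0.022, -0.026, 0.749]
force: [-12.3, -3.3, 23.3]
width: 0.0421
```

step_arm(series=[{"dx": 0, "dy": 0, "dz": 1.5, "ax": 0, "ay": 0, "az": 0, "claw": 0.2}, {"dx": 0, "dy": 0, "dz": 0, "ax": 0, "ay": 0, "az": 0, "claw": 0.2}, {"dx": 0, "dy": 0, "dz": 0, "ax": 0, "ay": 0, "az": 0, "claw": 0.2}])

```text
time: 47.62
eef_pos: [0.631, 0.1777, 0.1168]
tool_rot: [-0.662, 0.022, -0.026, 0.749]
force: [-7.8, -2.4, 15.4]
width: 0.0418
```

```bash
python3 look.py scene s5.png stock_1_mid;python3 look.py wrist w17.png stock_1_mid lane_rear
python3 - <<'E'
import cv2,numpy as np
a=cv2.imread('pics/w17.png');b=cv2.imread('pics/s5.png')
cv2.imwrite('pics/v16.png',np.hstack([a[40:360,200:460],cv2.resize(b[170:300,260:420],(394,320),interpolation=cv2.INTER_CUBIC)]))
E
```

```text
[0.631  0.1777 0.1168] [[0.998, 0.011, 0.068], [-0.069, 0.122, 0.99], [0.002, -0.993, 0.122]] 47.6167 [-7.8 -2.4 15.4] [0.03 0.44 1.49 0.13 1.2  0.05]
stock_1_mid [(0.7, [0.4624, -0.3783, 0.0298])]
[0.631  0.1777 0.1167] [[0.998, 0.01, 0.068], [-0.069, 0.122, 0.99], [0.002, -0.993, 0.122]] 47.7167 [-8.4 -1.8 15.1] [0.03 0.44 1.49 0.13 1.2  0.05]
stock_1_mid [(0.41, [0.445, 0.1267, 0.0222])]
lane_rear [(0.62, [0.6352, 0.2578, 0.106])]
```

lane_rear reads z≈0.105, 3–4 mm above my prediction. That matches contact on the rollers rather than a guide. Release.

step_arm(series=[{"dx": 0, "dy": 0, "dz": 2.5, "ax": 0, "ay": 0, "az": 0, "claw": 0.2}, {"dx": 0, "dy": 0, "dz": 0, "ax": 0, "ay": 0, "az": 0, "claw": 0.2}, {"dx": 0, "dy": 0, "dz": 0, "ax": 0, "ay": 0, "az": 0, "claw": 0.75}, {"dx": 0, "dy": 0, "dz": 0, "ax": 0, "ay": 0, "az": 0, "claw": 0.75}, {"dx": 0, "dy": 0, "dz": 0, "ax": 0, "ay": 0, "az": 0, "claw": 0.75}, {"dx": 0, "dy": 0, "dz": 0, "ax": 0, "ay": 0, "az": 0, "claw": 0.75}, {"dx": 0, "dy": 0, "dz": 0, "ax": 0, "ay": 0, "az": 0, "claw": 0.75}, {"dx": 0, "dy": 0, "dz": 0, "ax": 0, "ay": 0, "az": 0, "claw": 0.75}, {"dx": 0, "dy": -2, "dz": 16, "ax": 0, "ay": 0, "az": 0, "claw": 0.75}, {"dx": 0, "dy": -3, "dz": 24, "ax": 0, "ay": 0, "az": 0, "claw": 0.75}, {"dx": 0, "dy": -4, "dz": 32, "ax": 0, "ay": 0, "az": 0, "claw": 0.75}, {"dx": 0, "dy": -4, "dz": 32, "ax": 0, "ay": 0, "az": 0, "claw": 0.75}])

```text
time: 48.87
eef_pos: [0.6294, 0.1647, 0.2195]
tool_rot: [-0.662, 0.024, -0.025, 0.749]
force: [1.0, 0.0, 0.6]
width: 0.064
```

```bash
cat > lane.py <<'E'
from h import *
# lane check: sample top-camera grey level along the predicted pack-top line in the lane
for cam in ['scene','top']:
    a=capture(cam);cv2.imwrite(f'pics/l_{cam}.png',a);c=get_calibration(cam);f=200/np.tan(np.radians(c['fovy'])/2)
    o=np.array([.611,-.1186,.0825]);u=np.array([.0692,.990,.123]);n=np.array([-.0085,-.1216,.9925])
    out=[]
    for s in range(5,425,12):
        X=o+u*(s-48.5)/1000+n*.026+np.array([.998,-.07,0])*.014
        p=np.array(c['R'])@X+c['t'];x,y=f*p[0]/p[2]+c['cx'],f*p[1]/p[2]+c['cy']
        out.append((s,int(a[int(round(y)),int(round(x))].mean())))
    print(cam,out)
    print(find('stock_1_mid',cam,6),find('new_1_mid',cam,6))
E
python3 lane.py
```

```text
scene [(5, 130), (17, 131), (29, 132), (41, 130), (53, 130), (65, 131), (77, 131), (89, 132), (101, 86), (113, 77), (125, 77), (137, 77), (149, 136), (161, 73), (173, 142), (185, 89), (197, 149), (209, 79), (221, 65), (233, 65), (245, 59), (257, 60), (269, 61), (281, 58), (293, 61), (305, 59), (317, 61), (329, 80), (341, 83), (353, 76), (365, 80), (377, 106), (389, 100), (401, 107), (413, 177)]
[(0.7, [0.4654, -0.3765, 0.0296]), (0.41, [0.4594, 0.3853, 0.0812])] []
top [(5, 141), (17, 141), (29, 141), (41, 144), (53, 145), (65, 150), (77, 150), (89, 153), (101, 171), (113, 83), (125, 131), (137, 80), (149, 126), (161, 80), (173, 62), (185, 58), (197, 64), (209, 69), (221, 61), (233, 75), (245, 75), (257, 72), (269, 72), (281, 74), (293, 75), (305, 83), (317, 182), (329, 186), (341, 136), (353, 178), (365, 182), (377, 180), (389, 184), (401, 183), (413, 184)]
[(0.94, [0.4645, -0.3733, 0.0277]), (0.69, [0.4451, 0.1292, 0.0257]), (0.25, [0.445, 0.3261, -0.0042])] []
```

step_arm(series=[{"dx": -15, "dy": -3, "dz": 5, "ax": -0.061, "ay": 0.004, "az": 0, "claw": 0.85}, {"dx": -15, "dy": -3, "dz": 0, "ax": -0.061, "ay": 0.004, "az": 0, "claw": 0.85}, {"dx": -15, "dy": -3, "dz": 0, "ax": 0, "ay": 0, "az": 0.12, "claw": 0.85}, {"dx": -15, "dy": -3, "dz": 0, "ax": 0, "ay": 0, "az": 0.12, "claw": 0.85}, {"dx": -15, "dy": -3, "dz": 0, "ax": 0, "ay": 0, "az": 0.12, "claw": 0.85}, {"dx": -15, "dy": -3, "dz": 0, "ax": 0, "ay": 0, "az": 0.12, "claw": 0.85}, {"dx": -15, "dy": -3, "dz": 0, "ax": 0, "ay": 0, "az": 0.12, "claw": 0.85}, {"dx": 0, "dy": -3, "dz": 0, "ax": 0, "ay": 0, "az": 0.12, "claw": 0.85}, {"dx": 0, "dy": -3, "dz": 0, "ax": 0, "ay": 0, "az": 0.12, "claw": 0.85}, {"dx": 0, "dy": -3, "dz": 0, "ax": 0, "ay": 0, "az": 0.12, "claw": 0.85}, {"dx": 0, "dy": -3, "dz": 0, "ax": 0, "ay": 0, "az": 0.12, "claw": 0.85}, {"dx": 0, "dy": -3, "dz": 0, "ax": 0, "ay": 0, "az": 0.12, "claw": 0.85}])

```text
time: 50.17
eef_pos: [0.5239, 0.1287, 0.2222]
tool_rot: [-0.595, -0.38, 0.382, 0.597]
force: [-0.1, 0.5, 0.3]
width: 0.0723
```

step_arm(series=[{"dx": 0, "dy": 0, "dz": 0, "ax": 0, "ay": 0, "az": 0.12, "claw": 0.85}, {"dx": 0, "dy": 0, "dz": 0, "ax": 0, "ay": 0, "az": 0.12, "claw": 0.85}, {"dx": 0, "dy": 0, "dz": 0, "ax": 0, "ay": 0, "az": 0, "claw": 0.85}, {"dx": 0, "dy": 0, "dz": 0, "ax": 0, "ay": 0, "az": 0, "claw": 0.85}])

```text
time: 50.5
eef_pos: [0.5243, 0.1289, 0.2228]
tool_rot: [-0.547, -0.446, 0.447, 0.549]
force: [-0.2, -0.0, 0.8]
width: 0.0728
```

```bash
python3 lane.py; python3 look.py wrist w18.png stock_1_mid
python3 - <<'E'
import cv2,numpy as np
a=cv2.imread('pics/w18.png');b=cv2.imread('pics/l_top.png');c=cv2.imread('pics/l_scene.png')
t=cv2.resize(b[155:310,200:520],(480,232));s=cv2.resize(c[110:310,230:420],(300,316))
v=np.zeros((560,800,3),np.uint8);v[:232,:480]=t;v[:316,490:790]=s;v[240:560,:480]=cv2.resize(a,(480,300))[:0].shape[0] if 0 else cv2.resize(a,(480,320));cv2.imwrite('pics/v16.png',v)
E
```

```text
scene [(5, 129), (17, 130), (29, 129), (41, 130), (53, 131), (65, 130), (77, 130), (89, 132), (101, 84), (113, 130), (125, 130), (137, 126), (149, 130), (161, 131), (173, 131), (185, 131), (197, 132), (209, 62), (221, 77), (233, 74), (245, 149), (257, 66), (269, 149), (281, 61), (293, 147), (305, 69), (317, 142), (329, 88), (341, 128), (353, 109), (365, 113), (377, 106), (389, 100), (401, 108), (413, 177)]
[(0.85, [0.4663, -0.3766, 0.0304])] []
top [(5, 141), (17, 141), (29, 142), (41, 143), (53, 147), (65, 149), (77, 152), (89, 148), (101, 148), (113, 147), (125, 152), (137, 152), (149, 153), (161, 154), (173, 157), (185, 160), (197, 101), (209, 129), (221, 93), (233, 135), (245, 37), (257, 146), (269, 62), (281, 166), (293, 63), (305, 176), (317, 59), (329, 149), (341, 47), (353, 125), (365, 203), (377, 116), (389, 122), (401, 97), (413, 110)]
[(0.67, [0.4599, -0.3747, 0.0277]), (0.3, [0.6157, -0.0254, 0.0931])] []
[0.525  0.1288 0.2241] [[0.199, -0.0, -0.98], [0.98, 0.001, 0.199], [0.001, -1.0, 0.0]] 50.8 [-0.4  0.3 -0.5] [ 0.02  0.07  1.7   0.    1.36 -1.35]
stock_1_mid []
```

View pics/v16.png

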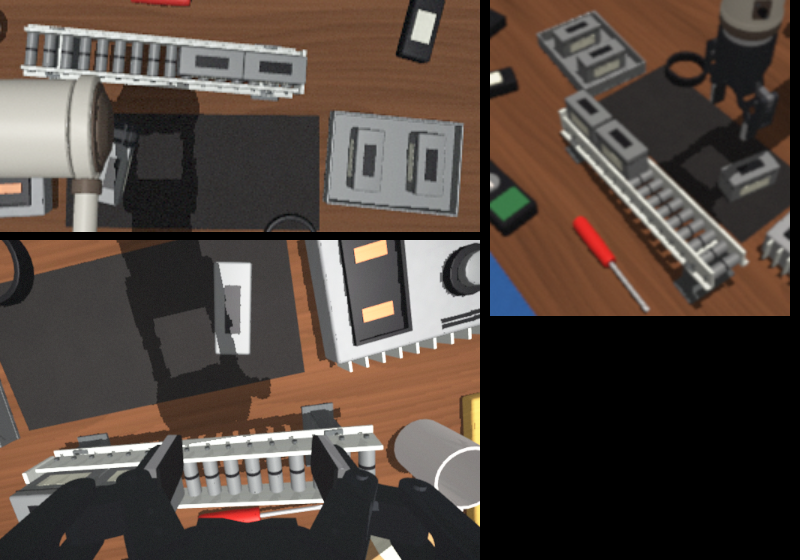

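Both packs stand in the tray and the new pack is queued behind stock_3. Pack B's top face is at about full-image (288,27)–(332,142), parallel to the tool. I'll segment it for the exact grasp.

```bash
python3 - <<'E'
from h import *
a=cv2.imread('pics/w18.png').min(2);m=(a>80).astype(np.uint8);m[:,:270]=0;m[:,350:]=0;m[170:]=0
m=cv2.morphologyEx(m,cv2.MORPH_CLOSE,np.ones((9,9)))
n,l,st,_=cv2.connectedComponentsWithStats(m);i=1+np.argmax(st[1:,4]);h=cv2.findNonZero((l==i).astype(np.uint8))
r=cv2.minAreaRect(h);print(r,st[i]);B=cv2.boxPoints(r)
P=np.array([ray(p,'wrist',.053)[:2] for p in B]);e=P[1:]-P[:-1]
print(P.round(4),P.mean(0).round(4),np.linalg.norm(e,axis=1),np.degrees(np.arctan2(e[:,1],e[:,0])))
E
```

```text
((310.9999694824219, 84.99999237060547), (49.99999237060547, 115.99998474121094), 0.0) [ 286   27   51  117 5603]
[[0.4864 0.0963]
 [0.3932 0.1185]
 [0.4014 0.1591]
 [0.4954 0.1405]] [0.4441 0.1286] [0.09579766 0.04148876 0.09575171] [166.6283273   78.49255536 -11.20684745]
```

step_arm(series=[{"dx": -40, "dy": 0, "dz": 0, "ax": 0, "ay": 0, "az": 0, "claw": 0.85}, {"dx": -40, "dy": 0, "dz": 0, "ax": 0, "ay": 0, "az": 0, "claw": 0.85}, {"dx": 0, "dy": 0, "dz": -35, "ax": 0, "ay": 0, "az": 0, "claw": 0.85}, {"dx": 0, "dy": 0, "dz": -40, "ax": 0, "ay": 0, "az": 0, "claw": 0.85}, {"dx": 0, "dy": 0, "dz": -40, "ax": 0, "ay": 0, "az": 0, "claw": 0.85}, {"dx": 0, "dy": 0, "dz": -40, "ax": 0, "ay": 0, "az": 0, "claw": 0.85}, {"dx": 0, "dy": 0, "dz": -25, "ax": 0, "ay": 0, "az": 0, "claw": 0.85}, {"dx": 0, "dy": 0, "dz": -15, "ax": 0, "ay": 0, "az": 0, "claw": 0.85}, {"dx": 0, "dy": 0, "dz": -4, "ax": 0, "ay": 0, "az": 0, "claw": 0.85}, {"dx": 0, "dy": 0, "dz": 0, "ax": 0, "ay": 0, "az": 0, "claw": 0.85}, {"dx": 0, "dy": 0, "dz": 0, "ax": 0, "ay": 0, "az": 0, "claw": 0.85}])

```text
time: 51.82
eef_pos: [0.4461, 0.1288, 0.0263]
tool_rot: [0.548, 0.448, -0.447, -0.547]
force: [0.9, 0.5, 0.4]
width: 0.0725
```

step_arm(series=[{"dx": 0, "dy": 0, "dz": 0, "ax": 0, "ay": 0, "az": 0, "claw": 0.2}, {"dx": 0, "dy": 0, "dz": 0, "ax": 0, "ay": 0, "az": 0, "claw": 0.2}, {"dx": 0, "dy": 0, "dz": 0, "ax": 0, "ay": 0, "az": 0, "claw": 0.2}, {"dx": 0, "dy": 0, "dz": 0, "ax": 0, "ay": 0, "az": 0, "claw": 0.2}, {"dx": 0, "dy": 0, "dz": 0, "ax": 0, "ay": 0, "az": 0, "claw": 0.2}, {"dx": 0, "dy": 0, "dz": 0, "ax": 0, "ay": 0, "az": 0, "claw": 0.2}, {"dx": 0, "dy": 0, "dz": 0, "ax": 0, "ay": 0, "az": 0, "claw": 0.2}])

```text
time: 52.4
eef_pos: [0.4466, 0.1286, 0.027]
tool_rot: [0.548, 0.449, -0.447, -0.547]
force: [-0.4, -1.2, 7.1]
width: 0.0417
```

step_arm(series=[{"dx": 0, "dy": 0, "dz": 10, "ax": 0, "ay": 0, "az": 0, "claw": 0.2}, {"dx": 0, "dy": 0, "dz": 30, "ax": 0, "ay": 0, "az": 0, "claw": 0.2}, {"dx": 0, "dy": 0, "dz": 40, "ax": 0, "ay": 0, "az": 0, "claw": 0.2}, {"dx": 0, "dy": 0, "dz": 40, "ax": 0, "ay": 0, "az": 0, "claw": 0.2}, {"dx": 0, "dy": 0, "dz": 40, "ax": 0, "ay": 0, "az": -0.12, "claw": 0.2}, {"dx": 0, "dy": 0, "dz": 35, "ax": 0, "ay": 0, "az": -0.12, "claw": 0.2}, {"dx": 16, "dy": 3, "dz": 20, "ax": 0, "ay": 0, "az": -0.12, "claw": 0.2}, {"dx": 18, "dy": 3, "dz": 0, "ax": 0, "ay": 0, "az": -0.12, "claw": 0.2}, {"dx": 18, "dy": 3, "dz": 0, "ax": 0, "ay": 0, "az": -0.12, "claw": 0.2}, {"dx": 18, "dy": 3, "dz": 0, "ax": 0, "ay": 0, "az": -0.12, "claw": 0.2}, {"dx": 18, "dy": 3, "dz": 0, "ax": 0, "ay": 0, "az": -0.12, "claw": 0.2}, {"dx": 18, "dy": 3, "dz": 0, "ax": 0, "ay": 0, "az": -0.12, "claw": 0.2}])

```text
time: 53.4
eef_pos: [0.5508, 0.147, 0.2397]
tool_rot: [-0.692, -0.142, 0.143, 0.693]
force: [0.0, -0.1, -5.4]
width: 0.0422
```

step_arm(series=[{"dx": 18, "dy": 3, "dz": 0, "ax": 0, "ay": 0, "az": -0.12, "claw": 0.2}, {"dx": 18, "dy": 3, "dz": 0, "ax": 0, "ay": 0, "az": -0.12, "claw": 0.2}, {"dx": 18, "dy": 4, "dz": 0, "ax": 0, "ay": 0, "az": -0.12, "claw": 0.2}, {"dx": 18, "dy": 4, "dz": 0, "ax": 0, "ay": 0, "az": -0.12, "claw": 0.2}, {"dx": 6, "dy": 2, "dz": 0, "ax": 0, "ay": 0, "az": 0, "claw": 0.2}, {"dx": 0, "dy": 0, "dz": 0, "ax": 0.061, "ay": -0.004, "az": 0, "claw": 0.2}, {"dx": 0, "dy": 0, "dz": 0, "ax": 0.061, "ay": -0.004, "az": 0, "claw": 0.2}, {"dx": 0, "dy": 0, "dz": 0, "ax": 0, "ay": 0, "az": 0, "claw": 0.2}, {"dx": 0, "dy": 0, "dz": 0, "ax": 0, "ay": 0, "az": 0, "claw": 0.2}, {"dx": 0, "dy": 0, "dz": 0, "ax": 0, "ay": 0, "az": 0, "claw": 0.2}])

```text
time: 54.23
eef_pos: [0.6284, 0.1628, 0.2402]
tool_rot: [-0.663, 0.023, -0.025, 0.748]
force: [0.8, -0.3, -5.7]
width: 0.042
```

```bash
python3 look.py wrist w19.png
```

```text
[0.6284 0.1628 0.2402] [[0.998, 0.008, 0.067], [-0.068, 0.12, 0.99], [-0.001, -0.993, 0.121]] 54.2333 [ 0.8 -0.3 -5.7] [0.01 0.32 1.4  0.12 1.42 0.06]
```

step_arm(series=[{"dx": 1, "dy": 4, "dz": -35, "ax": 0, "ay": 0, "az": 0, "claw": 0.2}, {"dx": 1, "dy": 4, "dz": -35, "ax": 0, "ay": 0, "az": 0, "claw": 0.2}, {"dx": 0, "dy": 4, "dz": -30, "ax": 0, "ay": 0, "az": 0, "claw": 0.2}, {"dx": 0, "dy": 1, "dz": -5, "ax": 0, "ay": 0, "az": 0, "claw": 0.2}, {"dx": 0, "dy": 0, "dz": 0, "ax": 0, "ay": 0, "az": 0, "claw": 0.2}, {"dx": 0, "dy": 0, "dz": 0, "ax": 0, "ay": 0, "az": 0, "claw": 0.2}, {"dx": 0, "dy": 0, "dz": 0, "ax": 0, "ay": 0, "az": 0, "claw": 0.2}])

```text
time: 54.87
eef_pos: [0.6331, 0.1759, 0.1387]
tool_rot: [-0.662, 0.021, -0.028, 0.749]
force: [1.3, 0.0, -4.7]
width: 0.0418
```

step_arm(series=[{"dx": -1.5, "dy": 1, "dz": -8, "ax": 0, "ay": 0, "az": 0, "claw": 0.2}, {"dx": 0, "dy": 1, "dz": -6, "ax": 0, "ay": 0, "az": 0, "claw": 0.2}, {"dx": 0, "dy": 0, "dz": -2.5, "ax": 0, "ay": 0, "az": 0, "claw": 0.2}, {"dx": 0, "dy": 0, "dz": -1.5, "ax": 0, "ay": 0, "az": 0, "claw": 0.2}, {"dx": 0, "dy": 0, "dz": 0, "ax": 0, "ay": 0, "az": 0, "claw": 0.2}, {"dx": 0, "dy": 0, "dz": 0, "ax": 0, "ay": 0, "az": 0, "claw": 0.2}])

```text
time: 55.37
eef_pos: [0.6297, 0.1779, 0.1195]
tool_rot: [-0.662, 0.023, -0.026, 0.749]
force: [-5.5, -1.3, 5.6]
width: 0.042
```

Contact at z=0.1195, as predicted. Release and retreat, then wait for the roll.

step_arm(series=[{"dx": 0, "dy": 0, "dz": 1, "ax": 0, "ay": 0, "az": 0, "claw": 0.2}, {"dx": 0, "dy": 0, "dz": 0, "ax": 0, "ay": 0, "az": 0, "claw": 0.2}, {"dx": 0, "dy": 0, "dz": 0, "ax": 0, "ay": 0, "az": 0, "claw": 0.75}, {"dx": 0, "dy": 0, "dz": 0, "ax": 0, "ay": 0, "az": 0, "claw": 0.75}, {"dx": 0, "dy": 0, "dz": 0, "ax": 0, "ay": 0, "az": 0, "claw": 0.75}, {"dx": 0, "dy": 0, "dz": 0, "ax": 0, "ay": 0, "az": 0, "claw": 0.75}, {"dx": 0, "dy": 0, "dz": 0, "ax": 0, "ay": 0, "az": 0, "claw": 0.75}, {"dx": 0, "dy": 0, "dz": 0, "ax": 0, "ay": 0, "az": 0, "claw": 0.75}, {"dx": 0, "dy": -2, "dz": 16, "ax": 0, "ay": 0, "az": 0, "claw": 0.75}, {"dx": 0, "dy": -3, "dz": 24, "ax": 0, "ay": 0, "az": 0, "claw": 0.75}, {"dx": 0, "dy": -4, "dz": 32, "ax": 0, "ay": 0, "az": 0, "claw": 0.75}, {"dx": 0, "dy": -4, "dz": 32, "ax": 0, "ay": 0, "az": 0, "claw": 0.75}])

```text
time: 56.37
eef_pos: [0.6289, 0.1647, 0.2225]
tool_rot: [-0.662, 0.024, -0.025, 0.749]
force: [0.0, -1.0, -0.1]
width: 0.0643
```

step_arm(series=[{"dx": -30, "dy": 0, "dz": 20, "ax": -0.061, "ay": 0.004, "az": 0, "claw": 0.75}, {"dx": -30, "dy": 0, "dz": 20, "ax": -0.061, "ay": 0.004, "az": 0, "claw": 0.75}, {"dx": -30, "dy": 5, "dz": 0, "ax": 0, "ay": 0, "az": 0, "claw": 0.75}, {"dx": -30, "dy": 20, "dz": 0, "ax": 0, "ay": 0, "az": 0, "claw": 0.75}, {"dx": -30, "dy": 25, "dz": 0, "ax": 0, "ay": 0, "az": 0, "claw": 0.75}, {"dx": -20, "dy": 30, "dz": 0, "ax": 0, "ay": 0, "az": 0, "claw": 0.75}, {"dx": -10, "dy": 30, "dz": 0, "ax": 0, "ay": 0, "az": 0, "claw": 0.75}, {"dx": 0, "dy": 30, "dz": 0, "ax": 0, "ay": 0, "az": 0, "claw": 0.75}, {"dx": 0, "dy": 30, "dz": 0, "ax": 0, "ay": 0, "az": 0, "claw": 0.75}, {"dx": 0, "dy": 0, "dz": 0, "ax": 0, "ay": 0, "az": 0, "claw": 0.75}, {"dx": 0, "dy": 0, "dz": 0, "ax": 0, "ay": 0, "az": 0, "claw": 0.75}, {"dx": 0, "dy": 0, "dz": 0, "ax": 0, "ay": 0, "az": 0, "claw": 0.75}])

```text
time: 57.37
eef_pos: [0.4496, 0.3344, 0.2621]
tool_rot: [0.707, -0.024, 0.024, -0.707]
force: [-0.5, -0.2, 0.9]
width: 0.0641
```

```bash
python3 lane.py
python3 - <<'E'
from h import *
print(np.round(sense()['eef_pos'],3))
for c in ['scene','top']:
  for q in ['mug','power_brick','screwdriver','lane_front']: print(c,q,find(q,c,2))
b=cv2.imread('pics/l_top.png');c=cv2.imread('pics/l_scene.png')
cv2.imwrite('pics/v17.png',np.hstack([cv2.resize(b[80:310,150:520],(450,280)),cv2.resize(c[110:310,230:420],(266,280))]))
E
```

```text
scene [(5, 130), (17, 129), (29, 131), (41, 129), (53, 130), (65, 131), (77, 130), (89, 131), (101, 124), (113, 131), (125, 132), (137, 126), (149, 130), (161, 131), (173, 130), (185, 130), (197, 125), (209, 130), (221, 130), (233, 131), (245, 130), (257, 130), (269, 131), (281, 131), (293, 70), (305, 77), (317, 75), (329, 92), (341, 127), (353, 108), (365, 114), (377, 104), (389, 101), (401, 108), (413, 178)]
[(0.7, [0.4657, -0.3795, 0.0317])] [(0.64, [0.6349, 0.2582, 0.1019])]
top [(5, 165), (17, 163), (29, 166), (41, 172), (53, 169), (65, 171), (77, 172), (89, 176), (101, 171), (113, 173), (125, 175), (137, 175), (149, 179), (161, 179), (173, 180), (185, 184), (197, 177), (209, 178), (221, 184), (233, 183), (245, 187), (257, 185), (269, 190), (281, 190), (293, 80), (305, 200), (317, 68), (329, 174), (341, 63), (353, 149), (365, 230), (377, 137), (389, 149), (401, 115), (413, 127)]
[(0.85, [0.4658, -0.372, 0.0287])] []
[0.45  0.334 0.262]
scene mug [(0.89, [0.6795, 0.3676, 0.0012])]
scene power_brick [(0.61, [0.6903, -0.3768, -0.0017])]
scene screwdriver [(0.87, [0.736, 0.1091, -0.0014])]
scene lane_front [(0.94, [0.6124, -0.1223, 0.0779]), (0.28, [0.6223, 0.0698, 0.0995])]
top mug [(0.92, [0.6808, 0.3731, 0.0012])]
top power_brick [(0.57, [0.6849, -0.3729, 0.0032]), (0.25, [0.4644, -0.3285, 0.0024])]
top screwdriver [(0.57, [0.7358, 0.1058, -0.0036]), (0.18, [0.4605, 0.386, 0.0822])]
top lane_front [(0.69, [0.6121, -0.1237, 0.0831])]
```

```bash
python3 -c "
from station import job
print(job.job_done())"
```

```text
the job is handed in; nothing more can be done
None
```

The job is done and handed in after about 58 s of robot time.

- **Testing and issue:** I took the oldest pack, then the second oldest. Each stood alone and flat in the tester bay. I held the button at the bottom of its travel for at least 3.5 s per pack, with 15–22 N on it. Each pack went into its own slot in the issue tray before I fetched the next.
- **Lane loading:** There were two new packs on the desk mat. I released both at the rear of the lane, lengthwise and upright.

**Last checks**
- **Lane:** brightness sampled along the lane in both fixed cameras shows three packs touching, from the stop to about 290 mm up.
- **Tray:** both packs were upright in a picture taken after the second placing. In the final network check, each camera reported only one of the two.
- **Loose items:** the mug, adapter and screwdriver read within about 6 mm of where they started, which is within the measurement noise.
- **Not seen:** I had reached the picture limit, so I never viewed the final scene. The second new pack's arrival in the queue rests on those brightness readings alone.
- **Disagreement:** the rear of the lane was about 3 mm higher than I had worked out. The networks' reading of the lane's rear end agreed with the contact I felt, so I went by that.

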